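Swing a batten home against the jig fence

TASK

On the lining-up jig, slide the loose batten's red heel end in behind the steel post and up to the end stop while its toe still stands out clear of the guard, then swing it about the post, in under the clear guard, until it lies flush along the fence over its whole length with the heel still up to the end stop. Press it gently, leave it lying flat and free, and do not disturb the glue jar, tin, tub or offcuts.

Things in the scene. Friction and masses are not known exactly. Their poses are not given: they have to be found in the camera images.
- jig: fixed grey board 280 (x) x 400 (y) x 18 mm; origin at the centre of its underside, on the bench; z up, +x away from the robot, towards the fence. Fence: dark wood bar along y, its working face (looking to -x) at x = +110 mm, from y = -175 to +195 mm, 45 mm above the board. End stop: dark block, its face (looking to +y) at y = -135 mm, from x = 10 mm to the fence, 26 mm high
- guard_edge (a point): middle of the lower outer edge of the clear plastic chip guard: a fixed level plate 4 mm thick, 275 mm long (y), underside 68 mm above the board, reaching 55 mm out from the fence face; jig y = -100 to +175 mm, open at its outer side and ends. A batten in place lies under it but for its heel: tools must lean 30 to 50 degrees (tips down and to +x) to reach it. Axes as the jig's
- corner (a point): point on the board's top where the fence face and the stop face meet (18 mm above the bench); axes as the jig's: +x into the fence, +y along the fence away from the stop
- post (a point): centre of the top of the fixed round steel post, 16 mm in diameter, 40 mm high above the board; its axis stands 44 mm out from the fence face (36 mm clear gap between post and fence) and 10 mm from the stop face; axes as the jig's
- batten: loose straight light-wood batten 270 x 30 x 28 mm (long, wide, high), about 0.17 kg, lying flat on the board; origin at the centre of its underside; +x along its length from red heel end to plain toe end. At the start it lies askew to the fence by 0.45 to 0.65 rad, toe out towards the robot, heel clear of the post and short of its place
- batten_heel (a point): centre of the batten's red heel end face, 14 mm above its underside; axes as the batten's
- batten_toe (a point): centre of the batten's plain toe end face, 14 mm above its underside; axes as the batten's
- glue_jar: bystander: white jar with orange lid, 52 mm across, 65 mm high, standing on the jig's board; origin at the centre of its underside
- oil_tin: bystander: green tin 64 mm across, 90 mm high; origin at the centre of its underside
- wax_tub: bystander: yellow tub 72 mm across, 55 mm high; origin at the centre of its underside
- offcuts: bystander: two glued offcuts, 70 x 45 x 42 mm; origin at the centre of the underside

How it is judged:
By the outcome, as a careful person would: the job done as asked, in the order asked, and still so for the second after the job is handed in, with the robot touching nothing.
It also fails if it takes over 67 s, if anything falls off the work surface, if the arm or the gripper's body presses on something with over 40 N, if the wrist force passes 120 N, or if a joint passes its speed limit or range.

ROBOT

A 6-joint arm with a two-finger parallel gripper is mounted at the origin on the work surface. World frame = base frame: x ahead of the robot, y to its left, z up, the work surface at z = 0. Lengths are in m, angles in degrees, forces in N, time in s.
With the tool pointing down it reaches from about 0.4 to 0.825 m from the base axis. Payload 7 kg.
Tool frame: the origin (TCP) lies at the centre of the arm's flange, where the gripper is bolted on; the fingertips stand 178 mm ahead of it and the grasp point (between the pads) lies 159 mm ahead of it; x points along the fingers, y is the direction in which the jaws open and shut, and the axes are right-handed (so a half turn about x gives the same grasp; the last joint's range is limited). The gripper opens to 88 mm and grips with 3 to 60 N. Pads are 19 mm wide; open, the fingers measure 130 mm over their backs; the gripper's body (78 mm by 193 mm) begins 47 mm behind the grasp point.
Start: joints at [-49.154, 20.546, 0.682, 0, -70.136, -16.507], TCP at [0.278, -0.615, 0.405] pointing down, gripper open.
Joint ranges: [-176.03, 176.03], [-82.01, 121.73], [-58.28, 71.71], [-173.87, 95.51], [-174.79, -0.11], [-173.66, 173.66]. Speed limits (degrees/s): [136.94, 136.94, 172.46, 180, 180, 180].

INTERFACE

Orientations are given as [roll, pitch, yaw] about the fixed x, y, z axes, in that order (R = Rz(yaw) Ry(pitch) Rx(roll)).
In Python, from plant import ctrl gives the robot as it stands. The module is installed in compiled form; this text tells all that it offers.
- The arm moves only by the shell command python3 -m inch 'ROWS'. ROWS is JSON, one flat list of numbers, 7 for each row, row after row: the shift along the tool's x, y, z in m, then the turn, a rotation vector about the tool's x, y, z in degrees, then the finger opening in m, from 0 to 0.0876. In form: [dx, dy, dz, rx, ry, rz, hand, dx, dy, dz, rx, ry, rz, hand, ...]. A call has 1 to 20 rows; each row shifts and turns the pose as measured when the row begins, along the tool's axes as they then stand; what a row does not reach is not made up. A row lasts 1/8 s, in which the tool goes at most 62.5 mm and 10.7 degrees, less where a joint would pass 70% of its speed; a pose out of reach is approached as far as the arm can. A call with a gripper value outside its range is refused whole. The fingers move at their own pace and stop on an object; the grip force is fixed at half the most. Time passes only in rows, so rows that do not move let the fingers close. It gives the time, the measured TCP pose, the force and the opening at its end, in the units of the state.
- ctrl.get_obs(): the state, without advancing time (a new reading comes with each control period).
- ctrl.snapshot(name): name is "side" or "top" or "wrist"; returns a dict with "color" (420x560x3 uint8, red, green, blue), "depth" (420x560 float32, m along the optical axis (not along the pixel's ray), 0 where there is no reading), "K" (3x3 intrinsics, pixels), "k1" (the pictures are not rectified: a ray, as slopes to the right and down, at radius r is drawn at 1 + k1 r^2 times it, then the intrinsics apply), "position" and "attitude" of the camera in the world; the wrist camera has in their place "hand_eye" (4x4, takes a point from camera to tool coordinates, whose origin is the TCP and whose axes are the tool frame's). Camera axes: x right, y up, looking along -z (the intrinsics and any distortion apply to the point x, -y, -z); pixel columns grow to the right and rows downward; lengths in m; the calibration is good to about 2 mm. A picture is of the moment at which its call begins: read the wrist's pose just before it.
- ctrl.close_job(): hands the job in, once; it reports no verdict.
The state is a dict: "clock": time; "joint_pos": joint angles; "qvel": joint speeds; "tau": joint torques, N m; "tool_pos": TCP position; "orientation": TCP orientation; "force": force on the tool from outside, world axes, zero at the start; "moment": the same for the moment, N m; "opening": finger opening in m.
Only numpy, scipy, OpenCV 4.12 (cv2) and the standard library are available. Lean on these libraries where they do the work, as an engineer would, in place of code of your own. Each camera call takes 0.05 s, during which the arm holds its last target.

## Working session

There is one attempt and no reset: what is moved stays moved. The work goes in short steps, Python scripts to look and compute and a shell command to move; the robot and the scene stay as the last step left them, time stands still between calls to the robot, and variables do not carry over. Pictures are saved under pics/ and viewed, and the job is handed in when it is done.

```bash
mkdir -p pics; cat > h.py <<'E'
import numpy as np, cv2
from scipy.spatial.transform import Rotation as Rn
from plant import ctrl
def Rm(rpy): return Rn.from_euler('xyz',rpy,degrees=True).as_matrix()
def snap(name,fn):
    o=ctrl.get_obs(); s=ctrl.snapshot(name); cv2.imwrite('pics/'+fn+'.png',s['color'][:,:,::-1]); s['obs']=o
    np.save('pics/'+fn+'.npy',s,allow_pickle=True); return s
def load(fn): return np.load('pics/'+fn+'.npy',allow_pickle=True).item()
def campose(s):
    if 'hand_eye' in s:
        T=np.eye(4);T[:3,:3]=Rm(s['obs']['orientation']);T[:3,3]=s['obs']['tool_pos']
        M=T@np.array(s['hand_eye']); return M[:3,:3],M[:3,3]
    a=np.array(s['attitude'],float); 
    R=a if a.shape==(3,3) else Rm(a)
    return R,np.array(s['position'],float)
def ray(s,u,v):
    K=np.array(s['K']);k=s['k1']
    p=cv2.undistortPoints(np.array([[[u,v]]],float),K,np.array([k,0,0,0,0.]))[0,0]
    R,t=campose(s); return R@np.array([p[0],-p[1],-1.]),t
def atz(s,u,v,z):
    d,t=ray(s,u,v); return t+d*(z-t[2])/d[2]
def atd(s,u,v):
    d,t=ray(s,u,v); return t+d*s['depth'][int(round(v)),int(round(u))]
def proj(s,P):
    R,t=campose(s);q=R.T@(np.array(P)-t);x=q[0]/-q[2];y=-q[1]/-q[2]
    f=1+s['k1']*(x*x+y*y);K=np.array(s['K']);return K[0,0]*x*f+K[0,2],K[1,1]*y*f+K[1,2]
E
python3 - <<'E'
from h import *
print(ctrl.get_obs())
for n in('side','top','wrist'):
    s=snap(n,n+'0'); print({k:v for k,v in s.items() if k not in('color','depth','obs')}, campose(s))
E
```

```text
{'clock': 0.0, 'joint_pos': array([-4.91535591e+01,  2.05911448e+01,  6.33121703e-01, -1.88868675e-02,
       -7.01347421e+01, -1.65066547e+01]), 'qvel': array([ 0.01194994, -0.02507677,  0.00327948, -0.02652101,  0.00624722,
        0.04011589]), 'tau': array([ 1.55980331e-03, -5.82714736e+01,  2.93058157e+01,  6.99683771e+00,
        6.84496423e-03, -1.33444414e-04]), 'tool_pos': array([ 0.27811238, -0.61483096,  0.40372464]), 'orientation': array([ 95.67300061,  89.90555038, 120.00635455]), 'force': array([-0.05983771,  0.04553114,  1.07447704]), 'moment': array([-0.01158052, -0.04362052, -0.00043729]), 'opening': 0.08776293021950891}
{'K': array([[452.77664933,   0.        , 270.91511191],
       [  0.        , 452.77664933, 210.74332021],
       [  0.        ,   0.        ,   1.        ]]), 'k1': -0.07790473049252018, 'position': array([-0.08519156,  0.68949792,  0.69757106]), 'attitude': array([  57.22114974,    0.25867422, -137.06118597])} (array([[-0.73207413,  0.36603058, -0.5745338 ],
       [-0.68121002, -0.3989332 ,  0.61384462],
       [-0.0045147 ,  0.84075794,  0.54139
[... 594 characters left out ...]
  , 278.44174359],
       [  0.        , 320.68990378, 207.74098769],
       [  0.        ,   0.        ,   1.        ]]), 'k1': -0.030924325173389357, 'hand_eye': array([[-4.25725476e-04,  2.76453209e-01, -9.61027285e-01,
         1.96971651e-02],
       [ 9.99998740e-01,  1.58722506e-03,  1.35984912e-05,
        -1.11228710e-04],
       [ 1.52912593e-03, -9.61026068e-01, -2.76453537e-01,
        -7.48024926e-02],
       [ 0.00000000e+00,  0.00000000e+00,  0.00000000e+00,
         1.00000000e+00]])} (array([[-0.41066437, -0.8765039 , -0.25118855],
       [ 0.91178465, -0.39420489, -0.11511411],
       [ 0.00187821, -0.27630313,  0.9610687 ]]), array([ 0.21000317, -0.64574768,  0.38415636]))
```

View pics/top0.png

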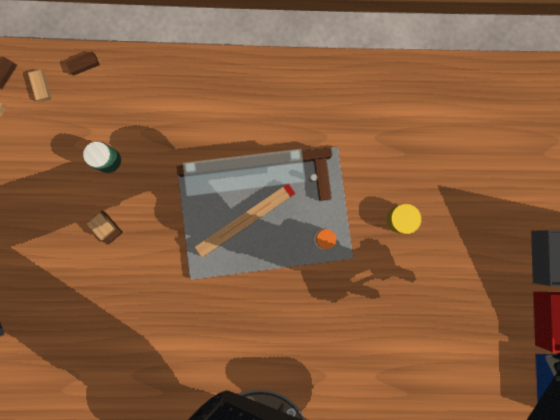

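View pics/side0.png

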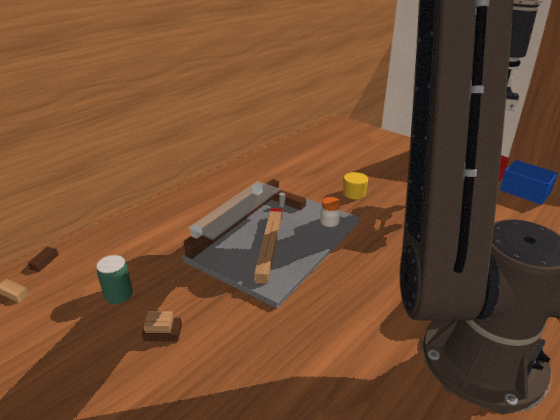

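View pics/wrist0.png

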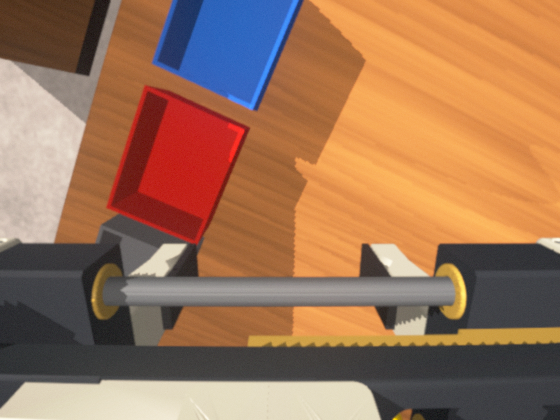

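```bash
python3 - <<'E'
from h import *
s=load('top0');c=s['color'][130:290,165:365,::-1]
cv2.imwrite('pics/top0z.png',cv2.resize(c,None,fx=3.9,fy=3.7,interpolation=cv2.INTER_CUBIC))
E
```

```text
(no output)
```

View pics/top0z.png

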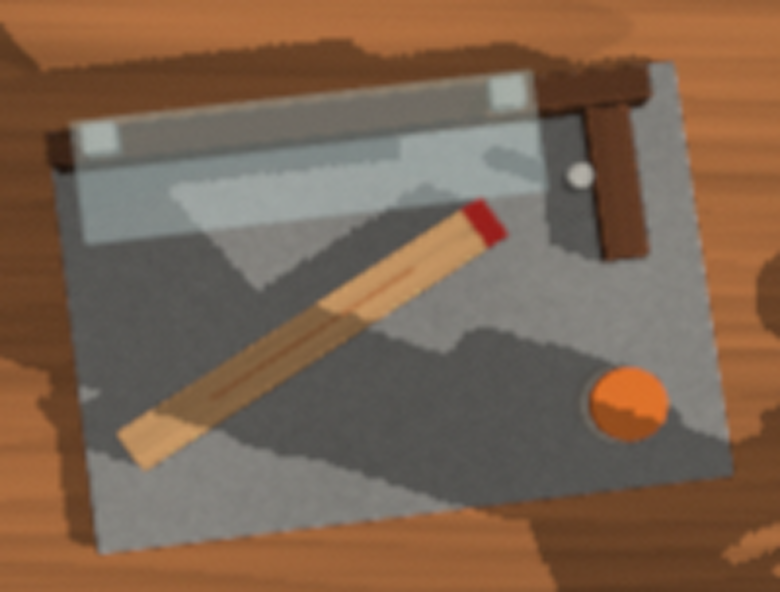

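```bash
cat >> h.py <<'E'
def zpt(U,V): return 165+U/3.9,130+V/3.7
E
python3 - <<'E'
from h import *
from scipy.optimize import least_squares
s=load('top0')
J=[((98,553),(-.14,.2,.018)),((733,473),(-.14,-.2,.018)),((675,63),(.14,-.2,.018)),((580,175),(.066,-.125,.058)),((603,260),(.01,-.135,.044)),((85,244),(.055,.175,.086)),((546,190),(.055,-.1,.086))]
pts=[atz(s,*zpt(*a),b[2]) for a,b in J]
def T(p,b):
    c,q=np.cos(p[2]),np.sin(p[2]);return np.array([p[0]+c*b[0]-q*b[1],p[1]+q*b[0]+c*b[1]])
r=least_squares(lambda p:np.concatenate([T(p,b)-P[:2] for (a,b),P in zip(J,pts)]),[.6,0,0],loss='soft_l1',f_scale=.002)
print('jig',r.x,np.degrees(r.x[2]));print((r.fun.reshape(-1,2)*1000).round(1))
p=r.x
def inv(P):
    d=np.array(P[:2])-p[:2];c,q=np.cos(p[2]),np.sin(p[2]);return np.array([c*d[0]+q*d[1],-q*d[0]+c*d[1]])
for n,a in dict(hf=(482,199),hn=(507,238),tf=(118,435),tn=(146,470)).items():
    P=atz(s,*zpt(*a),.046);print(n,P.round(4),(inv(P)*1000).round(1),atd(s,*zpt(*a)).round(3))
print('jar',(inv(atz(s,*zpt(629,403),.083))*1000).round(1),atz(s,*zpt(629,403),.083))
for n,a in dict(tin=(96,153),tub=(406,219),off=(102,225)).items():print(n,atz(s,*a,.06).round(3))
E
```

```text
jig [ 0.54870116 -0.00698723  0.13953686] 7.994873429916164
[[-0.3  1. ]
 [-1.5 -0.2]
 [ 2.3  0.9]
 [ 0.4  0.1]
 [ 0.1 -1.2]
 [ 0.  -0.3]
 [-0.6 -0.3]]
hf [ 0.6157 -0.0625  0.046 ] [ 58.6 -64.3] [ 0.616 -0.063  0.045]
hn [ 0.5905 -0.0783  0.046 ] [ 31.5 -76.4] [ 0.593 -0.08   0.019]
tf [0.4598 0.1569 0.046 ] [-65.2 174.6] [0.459 0.161 0.016]
tn [0.4378 0.1394 0.046 ] [-89.4 160.4] [0.438 0.139 0.051]
jar [ -83.  -131.8] [ 0.48486432 -0.14900121  0.083     ]
tin [0.678 0.391 0.06 ]
tub [ 0.535 -0.342  0.06 ]
off [0.51  0.371 0.06 ]
```

```bash
cat >> h.py <<'E'
JP=np.array([.5487,-.0070]);JY=np.radians(8.0)
def jw(x,y):  # jig mm -> world m
    c,q=np.cos(JY),np.sin(JY);x/=1e3;y/=1e3;return np.array([JP[0]+c*x-q*y,JP[1]+q*x+c*y])
def wj(P):
    d=np.array(P[:2])-JP;c,q=np.cos(JY),np.sin(JY);return np.array([c*d[0]+q*d[1],-q*d[0]+c*d[1]])*1e3
def Rxy(x,y): 
    x=x/np.linalg.norm(x);y=y-x*(x@y);y/=np.linalg.norm(y);return np.c_[x,y,np.cross(x,y)]
def cur():
    o=ctrl.get_obs();return Rm(o['orientation']),np.array(o['tool_pos']),o
def plan(Rt,pt,R0=None,p0=None,N=None):
    if R0 is None: R0,p0,_=cur()
    rv=Rn.from_matrix(R0.T@Rt).as_rotvec(degrees=True);d=R0.T@(pt-p0)
    n=N or int(np.ceil(max(np.linalg.norm(d)/.055,np.linalg.norm(rv)/10)))
    # per-row: same small turn, straight line; shift expressed in the axes at each row
    print('tot',d.round(4),rv.round(2),'rows',n)
    for k in range(n):
        Rk=R0@Rn.from_rotvec(rv*k/n,degrees=True).as_matrix()
        print((Rk.T@(pt-p0)/n).round(4),(rv/n).round(2))
def jar(v): # jig dir->world
    c,q=np.cos(JY),np.sin(JY);return np.array([c*v[0]-q*v[1],q*v[0]+c*v[1],v[2]])
E
python3 - <<'E'
from h import *
R,p,o=cur();print(R.round(3))
th=np.radians(27.2);s=245
hc=np.array([45,-70.4])+s*np.array([-np.sin(th),np.cos(th)])
n=jar([np.cos(th),np.sin(th),0])
P=np.r_[jw(*hc),.30]
for sg in(1,-1):
    print(sg);plan(Rxy(np.array([0,0,-1.]),sg*n),P)
print(P)
E
```

```text
[[-0.001 -0.412  0.911]
 [ 0.001  0.911  0.412]
 [-1.     0.001 -0.   ]]
1
tot [0.1046 0.6027 0.4742] [ 7.913e+01 -6.000e-02 -6.000e-02] rows 15
[0.007  0.0402 0.0316] [ 5.28 -0.   -0.  ]
[0.007  0.0429 0.0278] [ 5.28 -0.   -0.  ]
[0.007  0.0453 0.0237] [ 5.28 -0.   -0.  ]
[0.007  0.0473 0.0195] [ 5.28 -0.   -0.  ]
[0.007  0.0489 0.015 ] [ 5.28 -0.   -0.  ]
[0.007  0.05   0.0105] [ 5.28 -0.   -0.  ]
[0.007  0.0508 0.0058] [ 5.28 -0.   -0.  ]
[0.007  0.0511 0.0011] [ 5.28 -0.   -0.  ]
[ 0.007   0.051  -0.0036] [ 5.28 -0.   -0.  ]
[ 0.007   0.0505 -0.0083] [ 5.28 -0.   -0.  ]
[ 0.007   0.0495 -0.0129] [ 5.28 -0.   -0.  ]
[ 0.0069  0.0481 -0.0174] [ 5.28 -0.   -0.  ]
[ 0.0069  0.0463 -0.0217] [ 5.28 -0.   -0.  ]
[ 0.0069  0.0441 -0.0259] [ 5.28 -0.   -0.  ]
[ 0.0069  0.0415 -0.0298] [ 5.28 -0.   -0.  ]
-1
tot [0.1046 0.6027 0.4742] [-1.0087e+02  6.0000e-02 -6.0000e-02] rows 15
[0.007  0.0402 0.0316] [-6.72  0.   -0.  ]
[0.007  0.0362 0.0361] [-6.72  0.   -0.  ]
[0.007  0.0317 0.0401] [-6.72  0.   -0.  ]
[0.007  0.0268 0.0435] [-6.72  0.   -0.  ]
[0.007  0.0215 0.0464] [-6.72  0.   -0.  ]
[0.007  0.016  0.0486] [-6.72  0.   -0.  ]
[0.0069 0.0102 0.0501] [-6.72  0.   -0.  ]
[0.0069 0.0042 0.051 ] [-6.72  0.   -0.  ]
[ 0.0069 -0.0018  0.0511] [-6.72  0.   -0.  ]
[ 0.0069 -0.0077  0.0505] [-6.72  0.   -0.  ]
[ 0.0069 -0.0136  0.0493] [-6.72  0.   -0.  ]
[ 0.0069 -0.0193  0.0474] [-6.72  0.   -0.  ]
[ 0.0069 -0.0247  0.0448] [-6.72  0.   -0.  ]
[ 0.0069 -0.0298  0.0416] [-6.72  0.   -0.  ]
[ 0.0069 -0.0344  0.0378] [-6.72  0.   -0.  ]
[0.46183393 0.12974842 0.3       ]
```

```bash
python3 -m inch '[0.007,0.040,0.032,-6.7,0,0,0.0876, 0.007,0.036,0.036,-6.7,0,0,0.0876, 0.007,0.032,0.040,-6.7,0,0,0.0876, 0.007,0.027,0.0435,-6.7,0,0,0.0876, 0.007,0.0215,0.0465,-6.7,0,0,0.0876, 0.007,0.016,0.0485,-6.7,0,0,0.0876, 0.007,0.010,0.050,-6.7,0,0,0.0876, 0.007,0.004,0.051,-6.7,0,0,0.0876, 0.007,-0.002,0.051,-6.7,0,0,0.0876, 0.007,-0.008,0.0505,-6.7,0,0,0.0876, 0.007,-0.0135,0.0495,-6.7,0,0,0.0876, 0.007,-0.019,0.0475,-6.7,0,0,0.0876, 0.007,-0.025,0.045,-6.7,0,0,0.0876, 0.007,-0.030,0.0415,-6.7,0,0,0.0876, 0.007,-0.0345,0.038,-6.7,0,0,0.0876]'
cat > g.py <<'E'
from h import *
th=np.radians(27.2);s=245
hc=np.array([45,-70.4])+s*np.array([-np.sin(th),np.cos(th)])
n=jar([np.cos(th),np.sin(th),0])
plan(Rxy(np.array([0,0,-1.]),-n),np.r_[jw(*hc),.30]); print(ctrl.get_obs()['joint_pos'].round(1))
E
python3 g.py; python3 -c "
from h import *
snap('wrist','w1')"
```

```text
clock: 2.02
tool_pos: [0.4483, 0.1548, 0.2964]
orientation: [-65.8, 89.7, 62.1]
force: [1.0, 0.3, -0.0]
opening: 0.0876
tot [-0.0037  0.0047 -0.028 ] [2.71 0.12 0.26] rows 1
[-0.0037  0.0047 -0.028 ] [2.71 0.12 0.26]
[ 42.9   7.5 -32.6  -0.1 -49.6  -4.9]
```

View pics/w1.png

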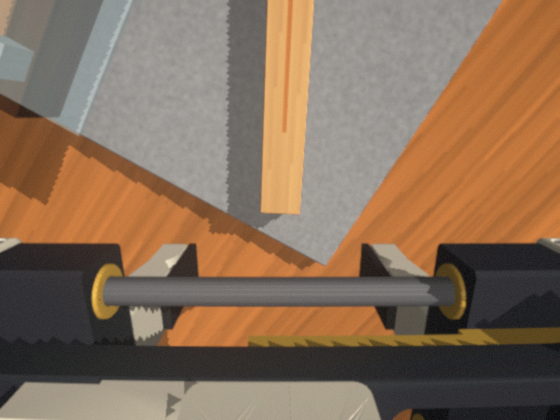

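```bash
python3 - <<'E'
from h import *
s=load('w1')
a=atz(s,262,213,.046);b=atz(s,299.5,213.5,.046);c=atz(s,265,20,.046);e=atz(s,315,20,.046)
for P in(a,b,c,e): print(P.round(4),wj(P).round(1))
m1,m2=(a+b)/2,(c+e)/2
print(np.linalg.norm(a-b),wj(m1),np.degrees(np.arctan2(*(m2-m1)[:2][::-1])))
for q in [(80,132),(326,263)]: P=atz(s,*q,.018);print(P,wj(P))
E
```

```text
[0.4611 0.1602 0.046 ] [-63.5 177.7]
[0.4386 0.1432 0.046 ] [-88.1 164. ]
[0.5381 0.0549 0.046 ] [-1.9 62.8]
[0.5126 0.0351 0.046 ] [-29.9  46.7]
0.02821375087783137 [-75.81808138 170.8859888 ] -54.693825523859665
[0.61260938 0.20341158 0.018     ] [ 92.57104675 199.46940645]
[0.38459739 0.17018642 0.018     ] [-137.84599178  198.30071922]
```

```bash
python3 -m inch '[-0.004,0.005,-0.028,2.7,0.1,0.25,0.0876, 0,0,0,0,0,0,0.0876]'; sed -i 's/,.30\]/,.209]/; s/\[45,-70.4\]/[46,-71]/' g.py; python3 g.py
```

```text
clock: 2.33
tool_pos: [0.464, 0.1361, 0.299]
orientation: [-76.2, 90.0, 49.6]
force: [-0.4, 0.6, -0.3]
opening: 0.0876
tot [ 0.09    0.0049 -0.0049] [0.64 0.   0.01] rows 2
[ 0.045   0.0024 -0.0025] [0.32 0.   0.01]
[ 0.045   0.0024 -0.0025] [0.32 0.   0.01]
[ 39.7   8.3 -31.3  -0.  -50.4  -3.9]
```

```bash
python3 -m inch '[0.030,0.003,-0.003,0.5,0,0,0.0876, 0.030,0.002,-0.002,0.1,0,0,0.0876, 0.022,0,0,0,0,0,0.0876, 0,0,0,0,0,0,0.0876]';  python3 g.py
```

```text
clock: 2.82
tool_pos: [0.4624, 0.1289, 0.2154]
orientation: [-78.5, 89.9, 46.7]
force: [0.8, 0.4, -0.2]
opening: 0.0876
tot [ 0.0064 -0.0006  0.    ] [-0.02  0.02  0.11] rows 1
[ 0.0064 -0.0006  0.    ] [-0.02  0.02  0.11]
[ 39.1  14.8 -37.1  -0.  -38.   -3.9]
```

```bash
python3 -m inch '[0.0065,-0.0005,0,0,0,0,0.0876, 0,0,0,0,0,0,0.04, 0,0,0,0,0,0,0.028, 0,0,0,0,0,0,0.02, 0,0,0,0,0,0,0.02, 0,0,0,0,0,0,0.02, 0,0,0,0,0,0,0.02]';  python3 g.py; python3 -c "
from h import *
s=snap('top','t2');c=s['color'][130:290,165:365,::-1]
cv2.imwrite('pics/t2z.png',cv2.resize(c,None,fx=3.9,fy=3.7,interpolation=cv2.INTER_CUBIC))"
```

```text
clock: 3.7
tool_pos: [0.4637, 0.13, 0.2116]
orientation: [-86.8, 89.6, 38.4]
force: [0.5, 0.3, 0.7]
opening: 0.0334
tot [ 0.0026  0.001  -0.0001] [0.01 0.02 0.41] rows 1
[ 0.0026  0.001  -0.0001] [0.01 0.02 0.41]
[ 39.1  15.2 -37.3   0.  -37.1  -3.9]
```

View pics/t2z.png

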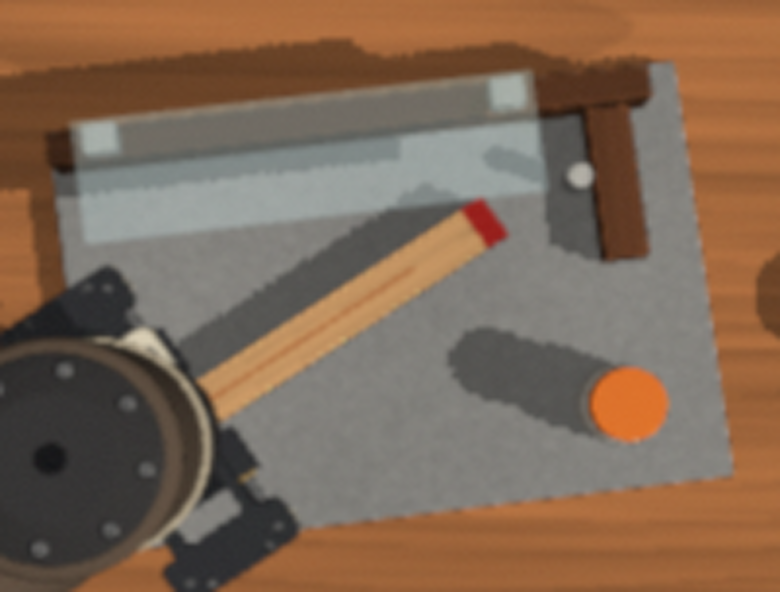

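```bash
python3 -m inch '[0,0,0,0,0,0,0.01, 0,0,0,0,0,0,0.01]';  python3 g.py
```

```text
clock: 4.0
tool_pos: [0.4637, 0.1301, 0.2117]
orientation: [-87.1, 89.6, 38.1]
force: [0.9, -1.0, -0.1]
opening: 0.0299
tot [ 0.0026  0.0011 -0.0002] [0.03 0.02 0.41] rows 1
[ 0.0026  0.0011 -0.0002] [0.03 0.02 0.41]
[ 39.1  15.2 -37.3   0.  -37.1  -3.9]
```

```bash
python3 -m inch '[0,-0.009,0,0,0,0,0.01, 0,-0.009,0,0,0,0,0.01, 0,0,-0.015,0,0,0,0.01, 0,0,-0.015,0,0,0,0.01, 0,0,0,0,0,0,0.01]';  python3 -c "
from h import *
print(wj(cur()[1]))
s=snap('top','t3');c=s['color'][130:290,165:365,::-1]
cv2.imwrite('pics/t3z.png',cv2.resize(c,None,fx=3.9,fy=3.7,interpolation=cv2.INTER_CUBIC))"
```

```text
clock: 4.62
tool_pos: [0.4946, 0.1125, 0.2117]
orientation: [79.8, 89.9, -155.0]
force: [1.2, -0.6, 0.1]
opening: 0.0297
[-36.91249912 125.82261504]
```

View pics/t3z.png

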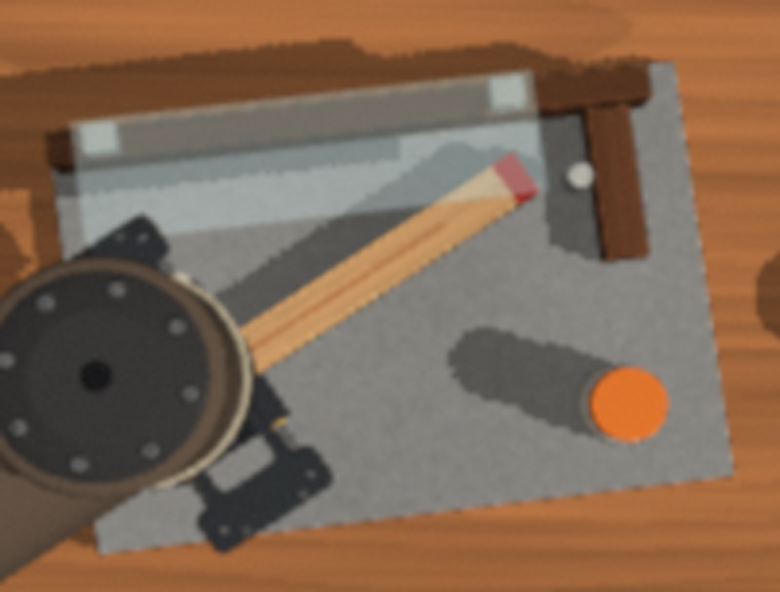

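```bash
cat >> h.py <<'E'
def heel(fn,F,N,th=27.2):
    s=load(fn);a=wj(atz(s,*zpt(*F),.046));b=wj(atz(s,*zpt(*N),.046));t=np.radians(th)
    n=np.array([np.cos(t),np.sin(t)]);d=np.array([-np.sin(t),np.cos(t)]);h=(a+b)/2
    lo=66+(8+10*np.sin(t))/np.cos(t);hi=110-30*np.cos(t)
    N=np.array([(lo+hi)/2,-135]);T=N+15*n;e=T-h
    print('F',a,'N',b,'h',h,'Nrange',lo,hi,'go n',e@n,'along -d',-e@d)
E
python3 -c "
from h import *
heel('t3',(514,152),(538,188))
R,p,o=cur();print(R[:,1],np.degrees(np.arctan2(R[1,2],R[0,2]))-98)"
```

```text
F [ 86.77498292 -87.93269723] N [ 61.5542305  -99.66937012] h [ 74.16460671 -93.80103367] Nrange 80.13396430298204 83.31750880126107 go n 2.8930305766189015 along -d 40.09921198872303
[-0.81759521 -0.57579034  0.00188252] 27.155033268004843
```

```bash
python3 -m inch '[0,-0.0028,0,0,0,0,0.01, 0,0,-0.013,0,0,0,0.01, 0,0,-0.012,0,0,0,0.01, 0,0,0,0,0,0,0.01]';  python3 -c "
from h import *
print(wj(cur()[1]))
s=snap('top','t4');c=s['color'][130:290,165:365,::-1]
cv2.imwrite('pics/t4z.png',cv2.resize(c,None,fx=3.9,fy=3.7,interpolation=cv2.INTER_CUBIC))
c=s['color'][140:200,260:340,::-1]
cv2.imwrite('pics/t4y.png',cv2.resize(c,None,fx=10,fy=10,interpolation=cv2.INTER_CUBIC))"
```

```text
clock: 5.18
tool_pos: [0.5103, 0.0923, 0.2118]
orientation: [81.1, 89.7, -153.8]
force: [1.6, 0.3, 0.1]
opening: 0.0297
[-24.16878806 103.69359843]
```

View pics/t4y.png

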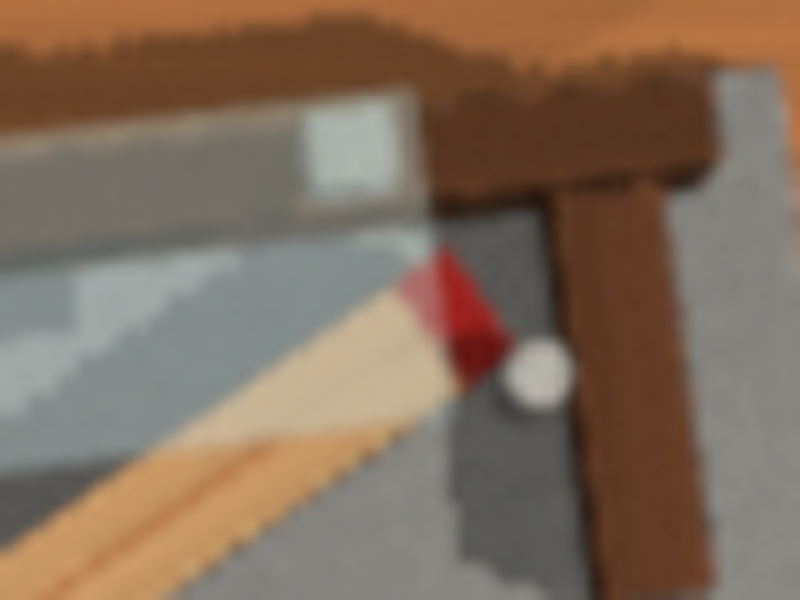

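```bash
python3 -c "
from h import *
c=lambda U,V:((260+U/10-165)*3.9,(140+V/10-130)*3.7)
heel('t4',c(447,247),c(512,343))
s=load('t4');print(wj(atz(s,314.0,177.5,.058)))
# line of near edge: pts on top edge
for U,V in((512,343),(460,388),(300,490),(180,588)): print(wj(atz(s,260+U/10,140+V/10,.046)))
print(wj(atz(s,260+555/10,140+210/10,.063)), wj(atz(s,260+440/10,140+190/10,.063)))
"
```

```text
F [  99.87041871 -108.92765352] N [  74.81403937 -121.53278941] h [  87.34222904 -115.23022147] Nrange 80.13396430298204 83.31750880126107 go n 0.9678748348806872 along -d 15.016277648574949
[  64.99825892 -125.60342146]
[  74.81403937 -121.53278941]
[  65.49856127 -107.62306904]
[ 45.67998422 -66.10160906]
[ 25.73955205 -34.44194687]
[ 103.25184002 -133.63329803] [ 111.31148466 -106.97546546]
```

```bash
python3 -m inch '[0,-0.0008,-0.005,0,0,0,0.01, 0,0,-0.005,0,0,0,0.01, 0,0,-0.003,0,0,0,0.01, 0,0,0,0,0,0,0.01]';  python3 -c "
from h import *
print(wj(cur()[1]))
s=snap('top','t5')
c=s['color'][140:200,260:340,::-1]
cv2.imwrite('pics/t5y.png',cv2.resize(c,None,fx=10,fy=10,interpolation=cv2.INTER_CUBIC))"
```

```text
clock: 5.72
tool_pos: [0.5186, 0.0821, 0.2117]
orientation: [76.4, 89.7, -158.5]
force: [-0.7, 1.7, 0.7]
opening: 0.0298
[-17.43021065  92.38601749]
```

View pics/t5y.png

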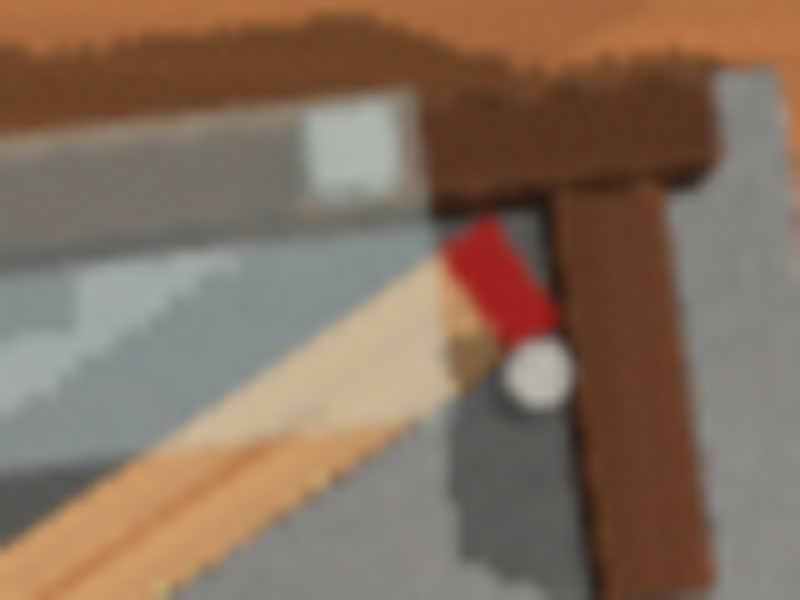

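```bash
python3 -m inch '[0,0,-0.0015,0,0,0,0.01, 0,0,-0.0015,0,0,0,0.01, 0,0,0,0,0,0,0.01]';  python3 -c "
from h import *
c=lambda U,V:((260+U/10-165)*3.9,(140+V/10-130)*3.7)
heel('t5',c(494,214),c(560,322))
print(wj(cur()[1]))"
```

```text
clock: 6.15
tool_pos: [0.5198, 0.0803, 0.2117]
orientation: [63.5, 89.7, -171.4]
force: [-0.5, 1.1, 1.1]
opening: 0.0299
F [ 106.47734604 -121.27924941] N [  78.47301254 -133.74082589] h [  92.47517929 -127.51003765] Nrange 80.13396430298204 83.31750880126107 go n 2.015623361477661 along -d 1.748147156902906
[-16.42570091  90.45226915]
```

```bash
python3 -m inch '[0,-0.0005,-0.002,0,0,0,0.01, 0,0,-0.002,0,0,0,0.01, 0,0,0,0,0,0,0.01]';  python3 -c "
from h import *
print(wj(cur()[1]))
s=snap('top','t6')
c=s['color'][140:200,260:340,::-1]
cv2.imwrite('pics/t6y.png',cv2.resize(c,None,fx=10,fy=10,interpolation=cv2.INTER_CUBIC))"
```

```text
clock: 6.52
tool_pos: [0.5205, 0.0798, 0.2117]
orientation: [33.9, 89.5, 159.0]
force: [-0.3, -0.2, 0.7]
opening: 0.0301
[-15.84915075  89.92163654]
```

View pics/t6y.png

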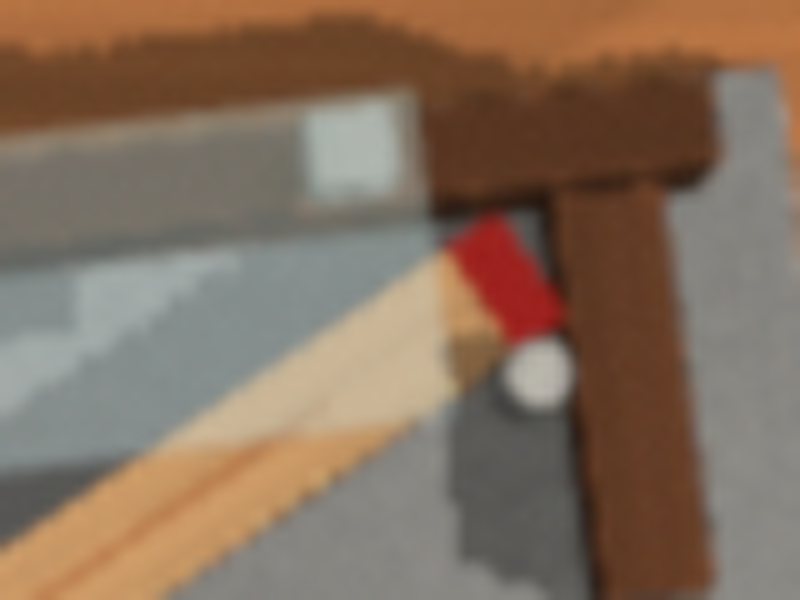

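```bash
python3 -m inch '[0,0,-0.005,0,0,0,0.01]';  python3 -c "
from h import *
o=cur()[2];print(wj(o['tool_pos']),o['force'])"; python3 -m inch '[0,0,-0.005,0,0,0,0.01]';  python3 -c "
from h import *
o=cur()[2];print(wj(o['tool_pos']),o['force'])
s=snap('top','t7')
c=s['color'][140:200,260:340,::-1]
cv2.imwrite('pics/t7y.png',cv2.resize(c,None,fx=10,fy=10,interpolation=cv2.INTER_CUBIC))"
```

```text
clock: 6.7
tool_pos: [0.5218, 0.0778, 0.2116]
orientation: [21.1, 89.3, 146.1]
force: [-25.9, 37.4, 13.1]
opening: 0.0299
[-14.83084975  87.67291807] [-25.90020054  37.4433032   13.11555553]
clock: 6.82
tool_pos: [0.5226, 0.0765, 0.2114]
orientation: [13.5, 89.0, 138.4]
force: [-24.7, 33.7, 14.1]
opening: 0.0297
[-14.24542859  86.27426847] [-24.72292213  33.7022146   14.10935323]
```

View pics/t7y.png

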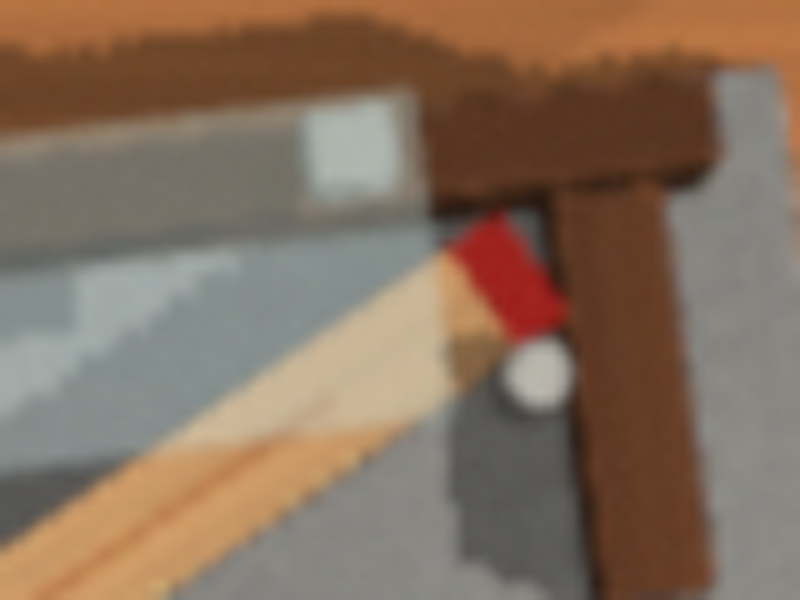

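```bash
python3 -m inch '[0,0,0.0005,0,0,0,0.0297, 0,0,0,0,0,0,0.05, 0,0,0,0,0,0,0.05, 0,0,0,0,0,0,0.05, 0,0,0,0,0,0,0.05]';  python3 -c "
from h import *
o=cur()[2];print(wj(o['tool_pos']),o['force'])"
```

```text
clock: 7.5
tool_pos: [0.5221, 0.0763, 0.2109]
orientation: [19.2, 88.9, 144.1]
force: [-0.2, 0.4, 0.3]
opening: 0.0498
[-14.78484661  86.15835121] [-0.18327173  0.35351652  0.25349876]
```

```bash
python3 -m inch '[-0.03,0,0,0,0,0,0.05, -0.04,0,0,0,0,0,0.02, -0.05,0,0,0,0,0,0, -0.05,0,0,0,0,0,0, -0.02,0,0,0,0,0,0]';  python3 -c "
from h import *
o=cur()[2];print(o['joint_pos'],wj(o['tool_pos']),o['force'])
D=[(20.59,.633,np.hypot(.27811,.61483),.4037),(7.5,-32.6,np.hypot(.4483,.1548),.2964),(14.8,-37.1,np.hypot(.4624,.1289),.2154),(15.2,-37.3,np.hypot(.4637,.13),.2116),(8.3,-31.3,np.hypot(.464,.1361),.299)]
D.append((o['joint_pos'][1],o['joint_pos'][2],np.hypot(*o['tool_pos'][:2]),o['tool_pos'][2]))
A=[];B=[]
for j2,j3,r,z in D:
    a=np.radians(j2);p=np.radians(j2-j3);r=np.sqrt(r*r-.1917**2)
    A+= [[np.sin(a),np.cos(p),np.sin(p),1,0],[np.cos(a),-np.sin(p),np.cos(p),0,1]];B+=[r,z]
x=np.linalg.lstsq(np.array(A),np.array(B),rcond=None);print(x[0],x[1],np.array(A)@x[0]-B)
s=snap('side','s8');s=snap('top','t8')
"
```

```text
clock: 8.12
tool_pos: [0.5248, 0.0727, 0.4043]
orientation: [35.4, 88.8, 160.1]
force: [0.2, -0.1, -0.8]
opening: 0.0155
[ 28.73575023   7.22764508 -16.7429903   -1.00347252 -66.84608401
   6.44521129] [-12.59727237  82.25370288] [ 0.21631761 -0.10043235 -0.83611982]
[ 6.11087977e-01  4.57587475e-01  4.51961186e-03 -6.06845742e-04
 -1.80298753e-02] [1.94410839e-05] [-1.05144642e-03 -1.61081001e-03 -1.71951955e-03  1.44401961e-04
  1.30652424e-03  8.14264089e-05 -1.80667917e-05 -1.97084236e-04
 -8.60418360e-04 -5.37375739e-04  2.34292688e-03  2.11944161e-03]
```

View pics/s8.png

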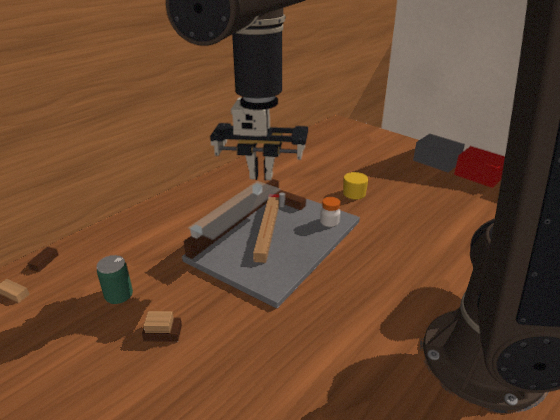

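View pics/t8.png

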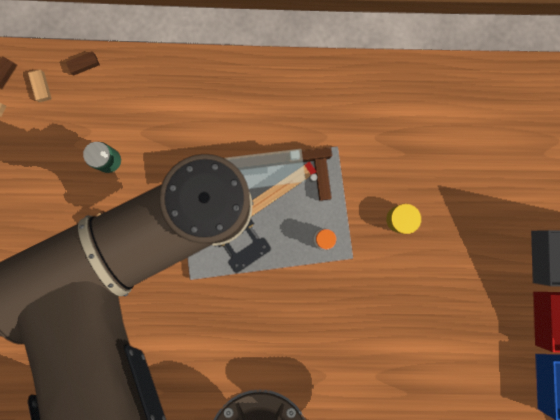

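```bash
python3 - <<'E'
from h import *
plan(Rxy(np.array([0,0,-1.]),jar([0,-1,0])),np.r_[jw(-66,65),.30])
E
```

```text
tot [0.1048 0.0544 0.0068] [-6.322e+01  1.260e+00 -5.000e-02] rows 7
[0.015  0.0078 0.001 ] [-9.03  0.18 -0.01]
[0.015  0.0075 0.0022] [-9.03  0.18 -0.01]
[0.0149 0.0071 0.0034] [-9.03  0.18 -0.01]
[0.0149 0.0064 0.0045] [-9.03  0.18 -0.01]
[0.0149 0.0057 0.0055] [-9.03  0.18 -0.01]
[0.0149 0.0047 0.0064] [-9.03  0.18 -0.01]
[0.0149 0.0036 0.0071] [-9.03  0.18 -0.01]
```

```bash
python3 -m inch '[0.015,0.008,0.001,-9,0.2,0,0, 0.015,0.0075,0.002,-9,0.2,0,0, 0.015,0.007,0.0035,-9,0.2,0,0, 0.015,0.0065,0.0045,-9,0.2,0,0, 0.015,0.0055,0.0055,-9,0.2,0,0, 0.015,0.0045,0.0065,-9,0.2,0,0, 0.015,0.0035,0.007,-9,0.2,0,0, 0,0,0,0,0,0,0]'; python3 - <<'E'
from h import *
plan(Rxy(np.array([0,0,-1.]),jar([0,-1,0])),np.r_[jw(-66,65),.21])
s=snap('wrist','w9')
s=snap('top','t9');print(ctrl.get_obs()['joint_pos'])
E
```

```text
clock: 9.22
tool_pos: [0.4702, 0.0446, 0.2896]
orientation: [26.4, 89.5, -144.1]
force: [-0.3, -0.5, 1.2]
opening: 0.0005
tot [ 0.0796 -0.0031 -0.0053] [ 1.55  0.44 -0.23] rows 2
[ 0.0398 -0.0016 -0.0026] [ 0.77  0.22 -0.11]
[ 0.0398 -0.0015 -0.0025] [ 0.77  0.22 -0.11]
[ 29.41162152   7.99009503 -32.96449203   0.11305725 -49.3798231
  69.94113757]
```

View pics/w9.png

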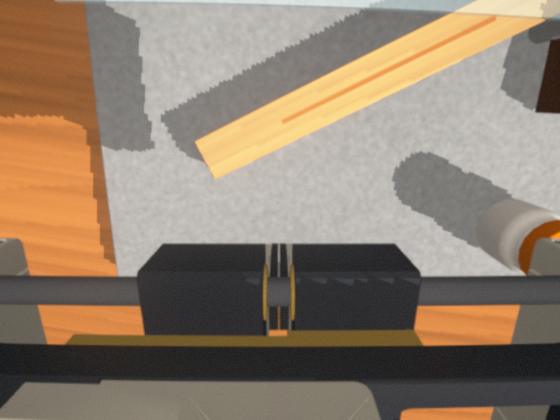

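View pics/t9.png

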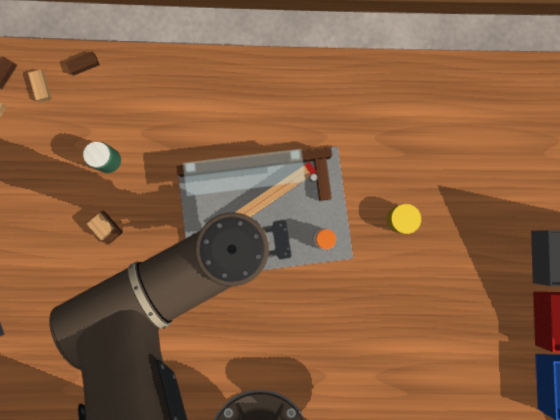

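```bash
python3 - <<'E'
from h import *
s=load('w9')
for q in((195,143),(216,179),(330,128),(513,18)): print(wj(atz(s,*q,.046)))
print(wj(s['obs']['tool_pos']))
E
python3 -m inch '[0.04,-0.003,-0.004,1.5,0.4,-0.2,0, 0.039,0,0,0,0,0,0, 0,0,0,0,0,0,0]'; python3 - <<'E'
from h import *
o=cur()[2];print(wj(o['tool_pos']),o['tool_pos'][2],o['force'],o['joint_pos'])
E
```

```text
[-17.51141243 119.82009501]
[-42.33705609 106.07484996]
[-5.20594899 27.8039412 ]
[ 66.81033855 -84.39611026]
[-70.5874668  62.035597 ]
clock: 9.7
tool_pos: [0.4776, 0.05, 0.213]
orientation: [-168.3, 89.5, 19.1]
force: [1.1, 0.5, 0.5]
opening: 0.0007
[-62.47068255  66.32452729] 0.21299885225832696 [1.13190329 0.4871127  0.45215715] [ 29.5553852   14.95914672 -37.45520089   0.1455139  -37.10791009
  67.72983297]
```

```bash
python3 -m inch '[0.003,0,-0.012,0,0,0,0, 0.001,0,-0.008,0,0,0,0, 0,0,-0.007,0,0,0,0, 0,0,-0.007,0,0,0,0, 0,0,-0.007,0,0,0,0, 0,0,-0.007,0,0,0,0, 0,0,0,0,0,0,0]'; python3 - <<'E'
from h import *
o=cur()[2];print(wj(o['tool_pos']),o['tool_pos'][2],o['force'],o['joint_pos'])
s=snap('wrist','w10')
s=snap('top','t10')
c=s['color'][130:290,165:365,::-1]
cv2.imwrite('pics/t10z.png',cv2.resize(c,None,fx=3.9,fy=3.7,interpolation=cv2.INTER_CUBIC))
E
```

```text
clock: 10.58
tool_pos: [0.5312, 0.0575, 0.2143]
orientation: [-166.7, 89.1, 20.6]
force: [0.4, 0.5, 0.1]
opening: 0.0005
[-8.3872201  66.32776794] 0.214310069045329 [0.4253359  0.53120499 0.10853634] [ 27.26023566  18.96304015 -30.79550957   0.16445509 -39.35080396
  69.90929436]
```

View pics/w10.png

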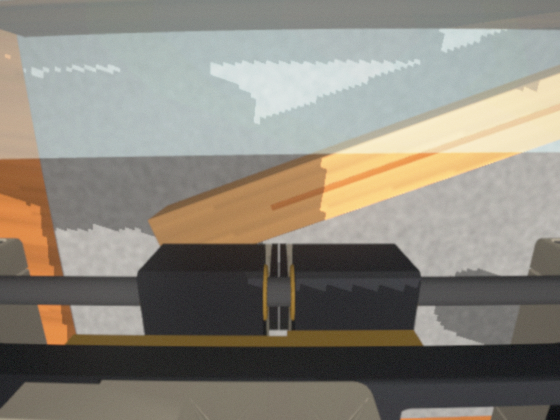

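View pics/t10z.png

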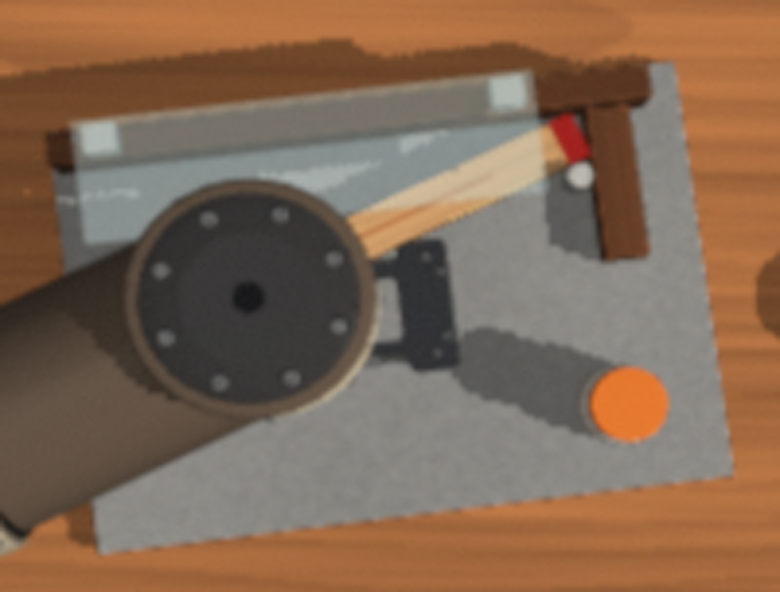

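```bash
python3 -m inch '[0.001,0,-0.008,0,0,0,0, 0,0,-0.008,0,0,0,0, 0,0,-0.006,0,0,0,0, 0.0015,0,0.0115,0,5,0,0, 0.0018,0,0.0116,0,5,0,0, 0.0022,0,0.0117,0,5,0,0, 0.0025,0,0.0118,0,5,0,0, 0,0,0,0,0,0,0]'; cat > st.py <<'E'
from h import *
R,p,o=cur();tip=p+R[:,0]*.178
print('tip',wj(tip).round(1),'h',((tip[2]-.018)*1e3).round(1),'lean',np.degrees(np.arccos(-R[2,0])).round(1),'leandir',(np.degrees(np.arctan2(R[1,0],R[0,0]))-8).round(1),'ydir',(np.degrees(np.arctan2(R[1,1],R[0,1]))-8).round(1),'yz',R[2,1].round(3),'F',o['force'].round(1),'j',o['joint_pos'].round(1),o['clock'])
E
python3 st.py
```

```text
clock: 11.68
tool_pos: [0.5345, 0.0444, 0.2168]
orientation: [176.8, 72.0, 3.8]
force: [0.4, -2.4, -0.1]
opening: 0.0006
tip [47.9 48.9] h 29.5 lean 18.0 leandir -4.2 ydir -91.2 yz 0.017 F [ 0.4 -2.4 -0.1] j [ 22.5  14.5 -51.9  41.5  -8.6  34.2] 11.675
```

```bash
cat > fk.py <<'E'
from h import *
import glob
from scipy.optimize import least_squares
def rx(a): return Rn.from_euler('x',a,degrees=True).as_matrix()
def ry(a): return Rn.from_euler('y',a,degrees=True).as_matrix()
def rz(a): return Rn.from_euler('z',a,degrees=True).as_matrix()
def fk(q,P,s4=1,s6=1,c6=0):
    a,b,h,L,off,e=P[:6]
    R1=rz(q[0]); p=np.array([0,0,h])+ry(q[1])@np.array([0,0,a])
    Rf=ry(q[1]-q[2]); p=p+Rf@np.array([b,0,e])
    Rf=Rf@rx(s4*q[3]); p=p+Rf@np.array([0,off,0])
    Rt=Rf@ry(-q[4]); p=p+Rt@np.array([L,0,0])
    Rt=Rt@rx(s6*q[5]+c6)
    return R1@Rt,R1@p
if __name__=='__main__':
    D=[]
    for f in sorted(glob.glob('pics/*.npy')):
        D.append(np.load(f,allow_pickle=True).item()['obs'])
    D.append(ctrl.get_obs())
    best=None
    for s4 in(1,-1):
      for s6 in(1,-1):
        def res(P):
            r=[]
            for o in D:
                R,p=fk(o['joint_pos'],P,s4,s6,P[6]);r+=list((p-o['tool_pos'])*10)
                r+=list((R-Rm(o['orientation'])).ravel())
            return np.array(r)
        for c in(0,90,180,-90):
            s=least_squares(res,[.61,.46,.2,.2,-.19,0,c],x_scale=[.1]*6+[30])
            if best is None or s.cost<best[0]: best=(s.cost,s.x,s4,s6,s.fun)
    print(best[:4],np.abs(best[4]).max(),len(D))
    np.save('fk.npy',np.r_[best[1],best[2],best[3]])
E
python3 fk.py
```

```text
(np.float64(2.5640629259088784e-29), array([ 6.01600000e-01,  4.63600000e-01,  1.98800000e-01,  1.99941000e-01,
       -1.91800000e-01, -3.13021886e-16, -9.00000000e+01]), -1, -1) 2.220446049250313e-15 17
```

```bash
cat > ik.py <<'E'
from fk import *
Q=np.load('fk.npy');P=Q[:7];S4,S6=Q[7],Q[8]
LO=np.array([-176.03,-82.01,-58.28,-173.87,-174.79,-173.66]);HI=np.array([176.03,121.73,71.71,95.51,-.11,173.66])
def F(q): return fk(q,P,S4,S6,P[6])
def ik(Rt,pt,q0):
    def res(q):
        R,p=F(q);return np.r_[(p-pt)*10,(Rn.from_matrix(R.T@Rt).as_rotvec())]
    s=least_squares(res,np.clip(q0,LO+.5,HI-.5),bounds=(LO+.01,HI-.01),x_scale=50.)
    return s.x,s.cost
def pose(x,y,h,lean,ld=0,flip=-1,roll=0):
    l=np.radians(lean);a=np.radians(ld)
    tx=jar([np.sin(l)*np.cos(a),np.sin(l)*np.sin(a),-np.cos(l)]);ty=jar([-np.sin(a)*flip,np.cos(a)*flip,0])
    R=Rxy(tx,ty)@rx(roll);return R,np.r_[jw(x,y),.018+h/1e3]-.178*R[:,0]
def allik(Rt,pt,n=40,seed=0):
    g=np.random.default_rng(seed);out=[]
    for i in range(n):
        q0=np.array([g.uniform(-60,80),g.uniform(-40,60),g.uniform(-58,40),g.uniform(-173,95),g.uniform(-120,-1),g.uniform(-173,173)])
        q,c=ik(Rt,pt,q0)
        if c<1e-8 and not any(np.abs(q-k).max()<1 for k in out): out.append(q)
    return out
E
python3 - <<'E'
from ik import *
for Y in(65,-60):
  for lean in(30,40):
    for ld in(0,15,-15):
      for fl in(-1,1):
        for q in allik(*pose(73,Y,12,lean,ld,fl),n=25): print(Y,lean,ld,fl,q.round(0))
E
```

```text
65 40 15 -1 [  9.  18. -29. -63. -10. 163.]
65 40 15 1 [  9.  18. -29. -63. -10. -17.]
65 40 -15 -1 [ -14.   19.  -47. -164.  -17. -100.]
65 40 -15 1 [ -14.   19.  -47. -164.  -17.   80.]
-60 30 15 -1 [  4.  20. -27. -33. -18. 138.]
-60 30 15 1 [  4.  20. -27. -33. -18. -42.]
-60 40 0 -1 [  3.  18. -29. -56.  -4. 150.]
-60 40 0 1 [  3.  18. -29. -56.  -4. -30.]
-60 40 15 1 [ -9.  20. -24. -63. -22.  -4.]
```

```bash
python3 - <<'E'
from h import *
s=snap('wrist','w11')
s=snap('top','t11')
c=s['color'][130:290,165:365,::-1]
cv2.imwrite('pics/t11z.png',cv2.resize(c,None,fx=3.9,fy=3.7,interpolation=cv2.INTER_CUBIC))
E
```

```text
(no output)
```

View pics/w11.png

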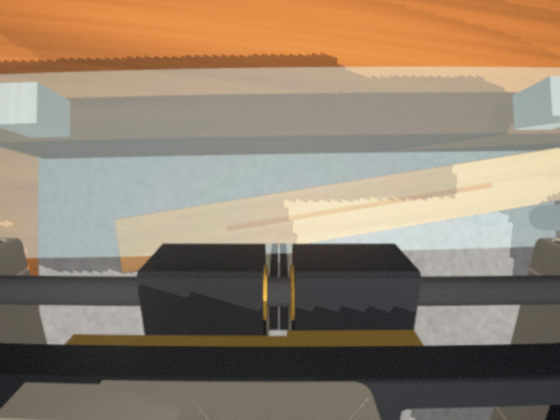

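View pics/t11z.png

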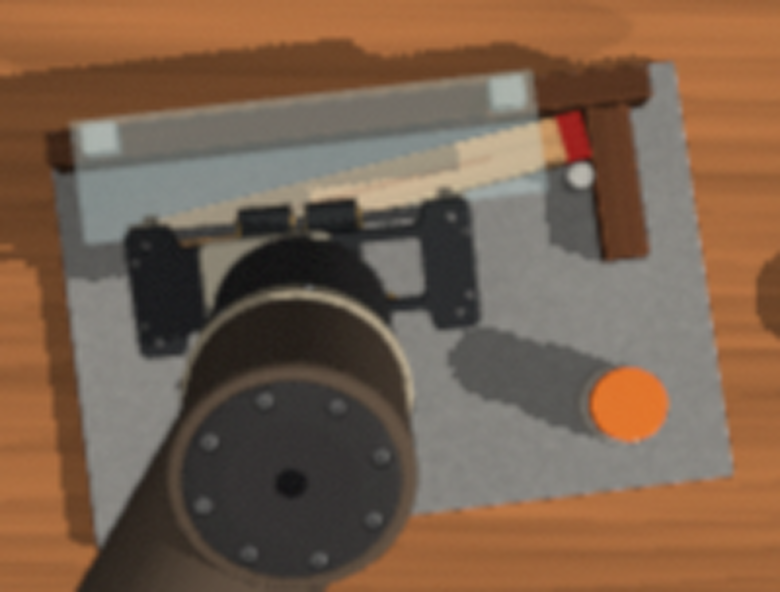

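```bash
python3 - <<'E'
from ik import *
q0=ctrl.get_obs()['joint_pos']
# vertical branch seed
qv,c=ik(*pose(0,65,20,0),np.array([27,19,-31,0,-39,70.]));print(qv.round(1),c)
for ldend in(0,5,10,15,20,30):
  for le in (30,35,40,45):
    q=qv.copy();bad=0;log=[]
    for t in np.linspace(0,1,21)[1:]:
        q2,c=ik(*pose(0+73*t,65,12,le*t,45+(ldend-45)*t),q)
        bad=max(bad,c);dq=np.abs(q2-q).max();log.append(dq);q=q2
    print(ldend,le,'cost',bad,'maxdq',max(log).round(1),q.round(0))
E
```

```text
[ 26.8  19.7 -29.2  -0.  -41.1  71.2] 4.115928946211774e-27
0 30 cost 0.01367378199321953 maxdq 44.1 [ 27.  18. -43.  -5.  -0.  79.]
0 35 cost 0.012732544281932727 maxdq 44.3 [ 21.  17. -33. -45.  -0. 125.]
0 40 cost 0.005001735849160266 maxdq 44.5 [  9.  17. -29. -81.  -0. 170.]
0 45 cost 0.0012544309965548477 maxdq 44.8 [  8.  17. -30. -84.  -0. 174.]
5 30 cost 0.006641633045024555 maxdq 44.4 [ 26.  18. -42.  -8.  -0.  86.]
5 35 cost 0.005402636226896119 maxdq 44.6 [ 22.  17. -35. -37.  -0. 120.]
5 40 cost 0.001274047379576492 maxdq 44.8 [ 15.  17. -31. -62.  -0. 151.]
5 45 cost 0.0011825553257900552 maxdq 45.0 [  7.  17. -30. -80.  -4. 174.]
10 30 cost 0.002070948619826169 maxdq 44.6 [ 25.  18. -42.  -8.  -0.  92.]
10 35 cost 0.0011350150936911686 maxdq 44.9 [ 22.  18. -36. -32.  -0. 119.]
10 40 cost 2.572986589205403e-08 maxdq 45.1 [ 15.  17. -31. -56.  -2. 148.]
10 45 cost 0.0019245782718094763 maxdq 45.3 [  6.  18. -29. -75.  -8. 174.]
15 30 cost 8.862559606731408e-05 maxdq 44.9 [ 24.  18. -42.  -8.  -0.  97.]
15 35 cost 3.0766476030666797e-20 maxdq 45.1 [ 21.  18. -35. -33.  -3. 125.]
15 40 cost 1.5264241011028358e-19 maxdq 45.3 [  9.  18. -29. -63. -10. 163.]
15 45 cost 0.0031316048384520123 maxdq 45.6 [  5.  18. -29. -71. -12. 174.]
20 30 cost 7.553480670396406e-21 maxdq 45.2 [ 20.  18. -34. -25.  -9. 121.]
20 35 cost 1.53840253952904e-19 maxdq 45.4 [ 15.  18. -30. -44. -11. 144.]
20 40 cost 1.76772556416241e-19 maxdq 45.6 [  5.  18. -27. -64. -16. 171.]
20 45 cost 0.004968561470358786 maxdq 45.8 [  4.  19. -28. -67. -16. 174.]
30 30 cost 1.2440030515209022e-19 maxdq 45.7 [ 13.  19. -27. -36. -21. 146.]
30 35 cost 1.3069987630879954e-19 maxdq 45.9 [  8.  19. -25. -50. -22. 163.]
30 40 cost 0.0009639681624325852 maxdq 46.1 [  3.  20. -25. -58. -24. 174.]
30 45 cost 0.011247093093622236 maxdq 46.4 [  2.  20. -25. -59. -23. 174.]
```

```bash
cat > clr.py <<'E'
from ik import *
def grid(x,y,z): return np.array(np.meshgrid(x,y,z,indexing='ij')).reshape(3,-1).T
# tool-frame body points relative to tip (mm)
BODY=np.concatenate([grid(np.linspace(-170,-66,12),np.linspace(-96.5,96.5,40),np.linspace(-39,39,18))])
FING=grid(np.linspace(-66,0,25),np.linspace(-21,21,9),np.linspace(-9.5,9.5,5))
def boxd(p,lo,hi):
    d=np.maximum(np.maximum(lo-p,p-hi),0);o=np.linalg.norm(d,axis=1);return o.min()
def jigR(R): return rz(-8.0)@R
def tipoff(R): # forward-most finger point x rel. tip below height 28 
    return (FING@jigR(R).T)[:,0].max()
def clear(R,tip):
    B=BODY@jigR(R).T+tip; Fg=FING@jigR(R).T+tip
    g=(np.array([55,-100,68]),np.array([110,175,72]))
    r={'bg':boxd(B,*g),'fg':boxd(Fg,*g),'bb':B[:,2].min(),'fb':Fg[:,2].min(),
       'stop':boxd(B,np.array([10,-175,0]),np.array([110,-135,26])),'post':min(boxd(B,np.array([58,-133,0]),np.array([74,-117,40])),boxd(Fg,np.array([58,-133,0]),np.array([74,-117,40]))),
       'jar':boxd(B,np.array([-109,-158,0]),np.array([-57,-106,65]))}
    return r
E
cat > scan.py <<'E'
from clr import *
import sys
res=[]
for Y in(60,20,-20,-50,-75):
  rows=[]
  for lean in(30,35,40,45):
    for ld in(0,5,10,15,20):
      for roll in(-30,-15,0,15,30):
        R,_=pose(0,0,0,lean,ld,-1,roll)
        J=FING@jigR(R).T
        h=3-J[:,2].min()
        fx=J[(J[:,2]+h<28)][:,0].max()
        tip=np.array([80-fx,Y,h]);c=clear(R,tip)
        m=min(c.values()); 
        if min(c['bg'],c['fg'],c['stop'],c['post'])<3 or c['jar']<8 or c['bb']<4: continue
        # all near-front points above batten? fine
        pt=np.r_[jw(tip[0],tip[1]),.018+h/1e3]-.178*R[:,0]
        for fl in(0,180):
          for q0 in([15,18,-31,-56,-8,150.],[3,18,-29,-56,-5,-30]):
            q,cc=ik(R@rx(fl),pt,np.array(q0))
            if cc<1e-8:
                mg=min((q-LO)[4-1:].min(),(HI-q)[[3,5]].min(),(HI-q)[4]*3)
                rows.append((mg,lean,ld,roll,fl,tip.round(0),q.round(0),{k:round(float(v),0) for k,v in c.items()}))
  rows.sort(key=lambda r:-r[0])
  print(Y,len(rows))
  for r in rows[:6]: print('  ',*r)
E
time python3 scan.py
```

```text
60 41
   56.315031392456916 45 15 30 180 [71. 60. 16.] [ -4.  18. -28. -85. -19. -15.] {'bg': 5.0, 'fg': 8.0, 'bb': 5.0, 'fb': 3.0, 'stop': 85.0, 'post': 66.0, 'jar': 55.0}
   47.20950443583875 45 10 -15 180 [67. 60. 13.] [ -5.  18. -30. -92. -16.  34.] {'bg': 5.0, 'fg': 13.0, 'bb': 16.0, 'fb': 3.0, 'stop': 87.0, 'post': 72.0, 'jar': 69.0}
   47.20950442825334 45 10 -15 180 [67. 60. 13.] [ -5.  18. -30. -92. -16.  34.] {'bg': 5.0, 'fg': 13.0, 'bb': 16.0, 'fb': 3.0, 'stop': 87.0, 'post': 72.0, 'jar': 69.0}
   45.597413497321234 45 10 -30 180 [67. 60. 16.] [ -4.  17. -30. -91. -15.  47.] {'bg': 5.0, 'fg': 7.0, 'bb': 5.0, 'fb': 3.0, 'stop': 99.0, 'post': 77.0, 'jar': 95.0}
   45.597413497090166 45 10 -30 180 [67. 60. 16.] [ -4.  17. -30. -91. -15.  47.] {'bg': 5.0, 'fg': 7.0, 'bb': 5.0, 'fb': 3.0, 'stop': 99.0, 'post': 77.0, 'jar': 95.0}
   44.912672000532304 45 10 30 180 [70. 60. 16.] [ -4.  18. -30. -91. -15. -14.] {'bg': 10.0, 'fg': 9.0, 'bb': 5.0, 'fb': 3.0, 'stop': 88.0, 'post': 72.0, 'jar': 63.0}
20 47
   65.12654143005442 45 15 30 180 [71. 20. 16.] [ -8.  19. -27. -82. -22. -15.]
[... 3377 characters left out ...]
15 180 [ 65. -75.  13.] [-18.  21. -24. -76. -29.  31.] {'bg': 13.0, 'fg': 13.0, 'bb': 16.0, 'fb': 3.0, 'stop': 14.0, 'post': 16.0, 'jar': 12.0}
   86.38871755757862 45 15 -15 180 [ 65. -75.  13.] [-18.  21. -24. -76. -29.  31.] {'bg': 13.0, 'fg': 13.0, 'bb': 16.0, 'fb': 3.0, 'stop': 14.0, 'post': 16.0, 'jar': 12.0}
   86.09835151678074 45 15 -30 180 [ 66. -75.  16.] [-18.  21. -24. -75. -29.  45.] {'bg': 15.0, 'fg': 7.0, 'bb': 5.0, 'fb': 3.0, 'stop': 22.0, 'post': 16.0, 'jar': 8.0}
   86.09835151668999 45 15 -30 180 [ 66. -75.  16.] [-18.  21. -24. -75. -29.  45.] {'bg': 15.0, 'fg': 7.0, 'bb': 5.0, 'fb': 3.0, 'stop': 22.0, 'post': 16.0, 'jar': 8.0}
real	0m34.243s
user	0m34.470s
sys	0m0.280s
```

```bash
python3 - <<'E'
from clr import *
s=load('w11')
for q in((118,220),(123,272)): print('toe',wj(atz(s,*q,.046)))
for roll in(-15,-5,0,10):
  for Y in(70,-60,-75):
    R,_=pose(0,0,0,45,10,1,roll);J=FING@jigR(R).T;h=3-J[:,2].min();fx=J[J[:,2]+h<28][:,0].max()
    tip=np.array([80-fx,Y,h]);q,c=ik(R,np.r_[jw(tip[0],Y),.018+h/1e3]-.178*R[:,0],np.array([-5,18,-30,-90,-16,25.]));print(roll,Y,tip.round(1),q.round(1),c,{k:round(float(v),1) for k,v in clear(R,tip).items()})
for x,y,h in((20,30,110),(20,30,13),(20,-40,110),(40,-40,13)):
    q,c=ik(*pose(x,y,h,45,10,1,0),np.array([-5,18,-30,-90,-16,25.]));print(x,y,h,q.round(1),c)
E
python3 st.py
```

```text
toe [ 70.85557537 135.80018134]
toe [ 42.58654959 133.31492504]
-15 70 [66.7 70.  13.3] [ -3.8  17.8 -30.3 -93.7 -15.3  34.6] 2.5795012048947857e-26 {'bg': 4.6, 'fg': 13.3, 'bb': 15.7, 'fb': 3.0, 'stop': 96.9, 'post': 81.4, 'jar': 76.1}
-15 -60 [ 66.7 -60.   13.3] [-16.   20.2 -25.9 -80.2 -23.6  29.7] 3.8548726935951656e-28 {'bg': 11.6, 'fg': 13.3, 'bb': 15.7, 'fb': 3.0, 'stop': 17.5, 'post': 31.9, 'jar': 20.9}
-15 -75 [ 66.7 -75.   13.3] [-17.3  20.6 -25.2 -78.9 -24.6  29.4] 4.6337029427033535e-26 {'bg': 13.6, 'fg': 13.3, 'bb': 15.7, 'fb': 3.0, 'stop': 14.5, 'post': 17.1, 'jar': 15.6}
-5 70 [68.6 70.  11. ] [ -4.2  18.3 -30.2 -94.6 -15.6  25.9] 4.6981700112473356e-26 {'bg': 2.0, 'fg': 16.6, 'bb': 24.2, 'fb': 3.0, 'stop': 95.5, 'post': 85.6, 'jar': 66.0}
-5 -60 [ 68.6 -60.   11. ] [-16.1  20.6 -25.7 -80.6 -23.7  20.3] 9.341747731408671e-27 {'bg': 8.7, 'fg': 16.6, 'bb': 24.2, 'fb': 3.0, 'stop': 8.0, 'post': 29.2, 'jar': 17.9}
-5 -75 [ 68.6 -75.   11. ] [-17.4  21.  -25.  -79.3 -24.7  20. ] 6.77100390089579e-25 {'bg': 10.6, 'fg': 16.6, 'bb': 24.2, 'fb': 3.0, 'stop': 7.6, 'post': 17.8, 
[... 764 characters left out ...]
 4.479654400809248e-29 {'bg': 7.1, 'fg': 16.4, 'bb': 19.9, 'fb': 3.0, 'stop': 0.4, 'post': 27.6, 'jar': 12.2}
10 -75 [ 72.1 -75.   12.2] [-17.   21.  -24.7 -78.8 -24.4   4.1] 2.8361409788570787e-28 {'bg': 8.8, 'fg': 16.4, 'bb': 19.9, 'fb': 3.0, 'stop': 1.0, 'post': 16.6, 'jar': 13.4}
20 30 110 [ 18.6   2.3 -42.3 -36.   -0.1 -54.4] 6.0294908452933846e-05
20 30 13 [-12.1  16.  -34.2 -92.8 -20.8  25.3] 1.2611699537254994e-27
20 -40 110 [ -3.2   4.6 -32.  -55.6 -18.  -20.5] 1.2917480494388339e-27
40 -40 13 [-16.6  18.4 -29.3 -83.6 -23.8  19.1] 2.6949059217139218e-30
tip [47.8 48.9] h 29.0 lean 17.9 leandir -4.2 ydir -91.3 yz 0.016 F [-0.5 -0.3 -0.1] j [ 22.6  14.6 -51.8  41.   -8.7  34.4] 11.775
```

```bash
cat >> clr.py <<'E'
def tipj(q):
    R,p=F(q);t=p+R[:,0]*.178;return R,np.r_[wj(t),(t[2]-.018)*1e3]
def jpath(qa,qb,n):
    R0,p0=F(qa);out=[]
    for k in range(1,n+1):
        q=qa+(qb-qa)*k/n;R1,p1=F(q);d=R0.T@(p1-p0);rv=Rn.from_matrix(R0.T@R1).as_rotvec(degrees=True)
        R,t=tipj(q);c=clear(R,t)
        print('[%.4f,%.4f,%.4f,%.2f,%.2f,%.2f,0,'%(*d,*rv),'|',np.linalg.norm(d).round(3),np.linalg.norm(rv).round(1),t.round(0),'min',{k:round(float(v)) for k,v in c.items() if v<40})
        R0,p0=R1,p1
E
python3 - <<'E'
from clr import *
qc=ctrl.get_obs()['joint_pos']
qa,c=ik(*pose(-10,20,100,0,0,-1),np.array([27,10,-31,0,-45,70.]));print(qa.round(1),c)
print('cart to A');plan(*pose(-10,20,100,0,0,-1),N=8)
qb,c=ik(*pose(25,10,40,45,10,1,-15),np.array([-5,18,-30,-90,-16,25.]));print(qb.round(1),c)
jpath(qa,qb,14)
E
```

```text
[ 22.2  13.2 -25.2  -0.  -51.5  75.8] 2.8643661836986897e-30
cart to A
tot [-0.076   0.0342 -0.022 ] [ -1.17 -17.89  -1.12] rows 8
[-0.0095  0.0043 -0.0027] [-0.15 -2.24 -0.14]
[-0.0096  0.0043 -0.0024] [-0.15 -2.24 -0.14]
[-0.0097  0.0042 -0.002 ] [-0.15 -2.24 -0.14]
[-0.0098  0.0042 -0.0016] [-0.15 -2.24 -0.14]
[-0.0099  0.0042 -0.0012] [-0.15 -2.24 -0.14]
[-0.0099  0.0042 -0.0008] [-0.15 -2.24 -0.14]
[-0.0099  0.0042 -0.0004] [-0.15 -2.24 -0.14]
[-0.01    0.0041  0.    ] [-0.15 -2.24 -0.14]
[ -7.8  12.5 -32.4 -80.3 -18.2  23.7] 1.0795626090334951e-20
[0.0169,0.0057,0.0136,9.54,0.72,-4.75,0, | 0.022 10.7 [-20.  29.  84.] min {}
[0.0147,0.0074,0.0119,9.74,0.66,-4.61,0, | 0.02 10.8 [-27.  38.  70.] min {}
[0.0125,0.0085,0.0099,9.92,0.61,-4.49,0, | 0.018 10.9 [-32.  47.  59.] min {}
[0.0104,0.0092,0.0078,10.07,0.57,-4.38,0, | 0.016 11.0 [-33.  55.  51.] min {}
[0.0085,0.0094,0.0056,10.21,0.55,-4.30,0, | 0.014 11.1 [-32.  62.  44.] min {'fb': 36}
[0.0068,0.0092,0.0035,10.32,0.53,-4.23,0, | 0.012 11.2 [-28.  66.  40.] min {'fb': 30}
[0.0052,0.0085,0.0015,10.42,0.51,-4.17,0, | 0.01 11.2 [-23.  69.  37.] min {'fb': 26}
[0.0039,0.0074,-0.0003,10.51,0.48,-4.14,0, | 0.008 11.3 [-16.  68.  36.] min {'bb': 37, 'fb': 24}
[0.0027,0.0060,-0.0018,10.58,0.45,-4.12,0, | 0.007 11.4 [-8. 65. 35.] min {'bb': 32, 'fb': 23}
[0.0017,0.0044,-0.0030,10.64,0.41,-4.11,0, | 0.006 11.4 [-0. 59. 36.] min {'bg': 40, 'bb': 30, 'fb': 23}
[0.0010,0.0026,-0.0038,10.69,0.36,-4.11,0, | 0.005 11.5 [ 7. 51. 37.] min {'bg': 39, 'fg': 34, 'bb': 30, 'fb': 24}
[0.0004,0.0008,-0.0042,10.74,0.29,-4.12,0, | 0.004 11.5 [15. 39. 38.] min {'fg': 29, 'bb': 33, 'fb': 25}
[-0.0000,-0.0010,-0.0042,10.77,0.21,-4.12,0, | 0.004 11.5 [21. 26. 39.] min {'fg': 26, 'bb': 37, 'fb': 27}
[-0.0003,-0.0028,-0.0037,10.81,0.12,-4.12,0, | 0.005 11.6 [25. 10. 40.] min {'fg': 24, 'fb': 30, 'jar': 39}
```

```bash
python3 -m inch '[-0.012,0.002,0.004,0,-2.2,-0.1,0, -0.012,0.004,0.002,-0.2,-2.2,-0.1,0, -0.010,0.004,-0.002,-0.2,-2.2,-0.1,0, -0.010,0.004,-0.003,-0.2,-2.2,-0.1,0, -0.010,0.004,-0.003,-0.2,-2.2,-0.1,0, -0.010,0.004,-0.003,-0.2,-2.2,-0.1,0, -0.010,0.004,-0.002,-0.2,-2.2,-0.1,0, -0.010,0.004,-0.002,-0.2,-2.2,-0.1,0]'; python3 st.py; python3 - <<'E'
from clr import *
qc=ctrl.get_obs()['joint_pos']
qb,c=ik(*pose(25,10,40,45,10,1,-15),np.array([-5,18,-30,-90,-16,25.]))
jpath(qc,qb,17)
E
```

```text
clock: 12.78
tool_pos: [0.534, 0.0252, 0.2954]
orientation: [-77.2, 88.8, 111.2]
force: [-0.2, -0.2, 0.5]
opening: 0.0005
tip [-11.   37.5] h 99.4 lean 1.2 leandir 103.2 ydir -89.6 yz -0.02 F [-0.2 -0.2  0.5] j [ 23.2  13.3 -24.7  -1.5 -52.   76.1] 12.775
[0.0138,0.0056,0.0108,7.84,0.67,-3.88,0, | 0.018 8.8 [-19.  44.  86.] min {}
[0.0122,0.0067,0.0096,7.98,0.62,-3.79,0, | 0.017 8.9 [-25.  51.  75.] min {}
[0.0107,0.0075,0.0083,8.10,0.59,-3.71,0, | 0.015 8.9 [-29.  57.  65.] min {}
[0.0092,0.0081,0.0068,8.21,0.57,-3.63,0, | 0.014 9.0 [-31.  64.  57.] min {}
[0.0078,0.0083,0.0053,8.31,0.55,-3.57,0, | 0.013 9.1 [-31.  69.  51.] min {}
[0.0065,0.0083,0.0037,8.40,0.53,-3.52,0, | 0.011 9.1 [-30.  73.  46.] min {'fb': 37}
[0.0053,0.0081,0.0022,8.48,0.52,-3.47,0, | 0.01 9.2 [-27.  77.  42.] min {'fb': 32}
[0.0043,0.0076,0.0008,8.55,0.51,-3.44,0, | 0.009 9.2 [-23.  78.  40.] min {'fb': 29}
[0.0033,0.0068,-0.0005,8.61,0.49,-3.42,0, | 0.008 9.3 [-18.  78.  38.] min {'fb': 26}
[0.0024,0.0059,-0.0016,8.66,0.47,-3.41,0, | 0.007 9.3 [-12.  76.  37.] min {'bb': 36, 'fb': 25}
[0.0017,0.0048,-0.0026,8.71,0.45,-3.40,0, | 0.006 9.4 [-6. 72. 37.] min {'bb': 33, 'fb': 24}
[0.0010,0.0036,-0.0034,8.75,0.42,-3.40,0, | 0.005 9.4 [ 1. 66. 37.] min {'bg': 40, 'fg': 40, 'bb': 31, 'fb': 24}
[0.0005,0.0023,-0.0039,8.78,0.39,-3.40,0, | 0.005 9.4 [ 7. 58. 37.] min {'bg': 38, 'fg': 34, 'bb': 31, 'fb': 24}
[0.0001,0.0010,-0.0042,8.81,0.34,-3.41,0, | 0.004 9.5 [13. 48. 38.] min {'bg': 39, 'fg': 29, 'bb': 32, 'fb': 25}
[-0.0002,-0.0003,-0.0043,8.84,0.29,-3.42,0, | 0.004 9.5 [18. 37. 39.] min {'fg': 26, 'bb': 34, 'fb': 27}
[-0.0004,-0.0016,-0.0042,8.87,0.23,-3.43,0, | 0.005 9.5 [22. 24. 39.] min {'fg': 25, 'bb': 38, 'fb': 28}
[-0.0006,-0.0028,-0.0038,8.89,0.16,-3.44,0, | 0.005 9.5 [25. 10. 40.] min {'fg': 24, 'fb': 30, 'jar': 39}
```

Run the first 8, then re-plan from the measured joints.

```bash
python3 -m inch '[0.012,0.0055,0.011,7.8,0.7,-3.9,0, 0.011,0.0065,0.0095,8,0.6,-3.8,0, 0.0105,0.0075,0.0085,8.1,0.6,-3.7,0, 0.009,0.008,0.007,8.2,0.6,-3.6,0, 0.008,0.0085,0.005,8.3,0.5,-3.6,0, 0.0065,0.0085,0.0035,8.4,0.5,-3.5,0, 0.005,0.008,0.002,8.5,0.5,-3.5,0, 0.0045,0.0075,0.001,8.5,0.5,-3.4,0]'; python3 st.py; python3 - <<'E'
from clr import *
qc=ctrl.get_obs()['joint_pos']
qb,c=ik(*pose(25,10,40,45,10,1,-15),np.array([-5,18,-30,-90,-16,25.]))
jpath(qc,qb,10)
E
```

```text
clock: 13.78
tool_pos: [0.4733, 0.0173, 0.2133]
orientation: [-58.1, 58.5, 61.1]
force: [-0.3, -0.4, 0.6]
opening: 0.0005
tip [-15.5 108.8] h 43.5 lean 31.5 leandir 53.1 ydir -163.0 yz -0.443 F [-0.3 -0.4  0.6] j [  9.1  13.3 -27.2 -43.  -37.   52.3] 13.775
[0.0014,0.0060,-0.0028,7.48,0.75,-3.01,0, | 0.007 8.1 [-10. 105.  42.] min {'fb': 30}
[0.0008,0.0052,-0.0037,7.52,0.72,-3.01,0, | 0.006 8.1 [ -4. 100.  42.] min {'bb': 38, 'fb': 29}
[0.0002,0.0042,-0.0044,7.56,0.69,-3.01,0, | 0.006 8.2 [ 1. 93. 41.] min {'fg': 38, 'bb': 35, 'fb': 28}
[-0.0003,0.0032,-0.0050,7.59,0.66,-3.02,0, | 0.006 8.2 [ 7. 85. 41.] min {'bg': 39, 'fg': 33, 'bb': 34, 'fb': 28}
[-0.0007,0.0021,-0.0055,7.62,0.62,-3.04,0, | 0.006 8.2 [12. 76. 41.] min {'bg': 37, 'fg': 28, 'bb': 33, 'fb': 28}
[-0.0010,0.0010,-0.0058,7.64,0.58,-3.05,0, | 0.006 8.2 [16. 65. 41.] min {'bg': 36, 'fg': 25, 'bb': 33, 'fb': 28}
[-0.0012,-0.0002,-0.0060,7.66,0.54,-3.07,0, | 0.006 8.3 [20. 53. 41.] min {'bg': 38, 'fg': 23, 'bb': 35, 'fb': 28}
[-0.0014,-0.0013,-0.0060,7.69,0.49,-3.08,0, | 0.006 8.3 [23. 39. 41.] min {'fg': 22, 'bb': 37, 'fb': 29}
[-0.0015,-0.0024,-0.0059,7.70,0.43,-3.10,0, | 0.007 8.3 [24. 25. 40.] min {'fg': 22, 'bb': 39, 'fb': 29}
[-0.0016,-0.0034,-0.0056,7.72,0.38,-3.11,0, | 0.007 8.3 [25. 10. 40.] min {'fg': 24, 'fb': 30, 'jar': 39}
```

```bash
python3 -m inch '[0.001,0.004,-0.003,7.5,0.7,-3,0, 0.0005,0.004,-0.004,7.5,0.7,-3,0, 0,0.003,-0.0045,7.6,0.7,-3,0, -0.0005,0.002,-0.005,7.6,0.7,-3,0, -0.001,0.001,-0.0055,7.6,0.6,-3,0, -0.001,0,-0.006,7.6,0.6,-3,0, -0.001,-0.001,-0.006,7.7,0.5,-3.1,0]'; python3 st.py; python3 - <<'E'
from clr import *
qc=ctrl.get_obs()['joint_pos']
qb,c=ik(*pose(25,10,40,45,10,1,-15),np.array([-5,18,-30,-90,-16,25.]))
jpath(qc,qb,4)
snap('top','t12')
E
```

```text
clock: 14.65
tool_pos: [0.4731, 0.0026, 0.1942]
orientation: [-25.9, 45.5, 31.8]
force: [0.9, 0.4, 0.1]
opening: 0.0
tip [40.7 70.5] h 49.3 lean 44.5 leandir 23.8 ydir 132.9 yz -0.306 F [0.9 0.4 0.1] j [ -1.7  13.2 -29.4 -71.6 -24.1  31.1] 14.65
[-0.0042,-0.0010,-0.0095,5.16,0.78,-2.29,0, | 0.01 5.7 [38. 56. 47.] min {'bg': 33, 'fg': 6, 'fb': 35}
[-0.0042,-0.0018,-0.0094,5.17,0.75,-2.32,0, | 0.011 5.7 [35. 40. 45.] min {'bg': 40, 'fg': 11, 'fb': 33}
[-0.0042,-0.0026,-0.0093,5.17,0.73,-2.34,0, | 0.011 5.7 [30. 25. 43.] min {'fg': 17, 'fb': 32}
[-0.0042,-0.0033,-0.0092,5.18,0.70,-2.36,0, | 0.011 5.7 [25. 10. 40.] min {'fg': 24, 'fb': 30, 'jar': 39}
```

View pics/t12.png

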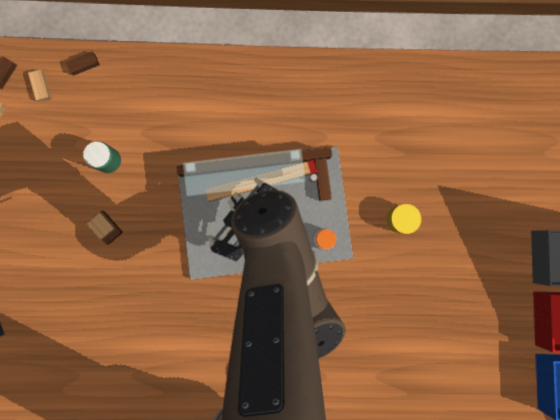

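```bash
python3 -m inch '[-0.012,-0.001,-0.006,5.2,0.8,-2.3,0, -0.006,-0.002,-0.008,5.2,0.8,-2.3,0, -0.004,-0.002,-0.008,5.2,0.7,-2.3,0, -0.004,-0.002,-0.008,5.2,0.7,-2.3,0]'; python3 st.py; python3 - <<'E'
from clr import *
plan(*pose(25,40,13.5,45,10,1,-15),N=4)
E
```

```text
clock: 15.2
tool_pos: [0.4537, -0.0227, 0.196]
orientation: [-13.9, 44.5, 18.4]
force: [-0.1, 0.9, -0.4]
opening: 0.0003
tip [28.8 20.5] h 53.3 lean 45.5 leandir 10.4 ydir 110.2 yz -0.172 F [-0.1  0.9 -0.4] j [ -4.7  10.8 -32.4 -77.6 -16.7  17.6] 15.2
tot [ 0.0278  0.0265 -0.0211] [-0.83  0.6  -0.12] rows 4
[ 0.0069  0.0066 -0.0053] [-0.21  0.15 -0.03]
[ 0.007   0.0066 -0.0052] [-0.21  0.15 -0.03]
[ 0.007   0.0067 -0.0052] [-0.21  0.15 -0.03]
[ 0.007   0.0067 -0.0052] [-0.21  0.15 -0.03]
```

```bash
python3 -m inch '[0.007,0.0066,-0.0053,-0.2,0.15,0,0, 0.007,0.0066,-0.0053,-0.2,0.15,0,0, 0.007,0.0066,-0.0053,-0.2,0.15,0,0, 0.007,0.0066,-0.0053,-0.2,0.15,0,0, 0,0,0,0,0,0,0]'; python3 st.py; python3 - <<'E'
from clr import *
plan(*pose(40,40,13,45,10,1,-15),N=2)
R,p,o=cur();print('jig +x in tool',R.T@jar([1,0,0]),'-z',R.T@np.array([0,0,-1.]),'y',R.T@jar([0,1,0]))
snap('side','s13')
s=snap('top','t13');c=s['color'][130:290,165:365,::-1]
cv2.imwrite('pics/t13z.png',cv2.resize(c,None,fx=3.9,fy=3.7,interpolation=cv2.INTER_CUBIC))
E
```

```text
clock: 15.82
tool_pos: [0.4566, 0.0058, 0.1592]
orientation: [-14.8, 44.1, 18.9]
force: [-0.4, -0.7, -0.1]
opening: 0.0006
tip [36.1 49.6] h 17.3 lean 45.9 leandir 10.9 ydir 111.3 yz -0.183 F [-0.4 -0.7 -0.1] j [-10.2  16.4 -33.4 -95.1 -20.5  41.4] 15.825
tot [ 0.0045 -0.0082 -0.0011] [ 0.4   1.03 -0.37] rows 2
[ 0.0022 -0.0041 -0.0005] [ 0.2   0.51 -0.18]
[ 0.0022 -0.0041 -0.0005] [ 0.2   0.51 -0.18]
jig +x in tool [ 0.70522103 -0.35677296  0.61267965] -z [ 0.69594648  0.18336662 -0.69428754] y [0.13535802 0.91601842 0.37760888]
```

View pics/t13z.png

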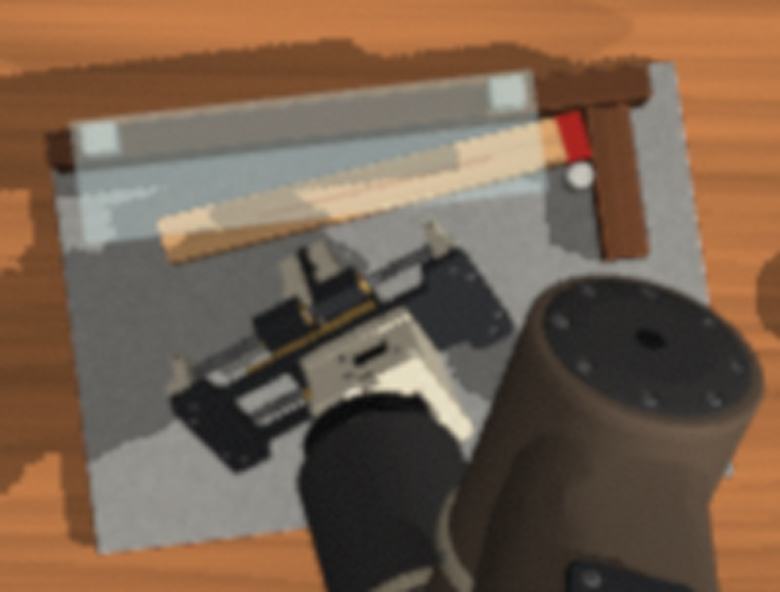

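View pics/s13.png

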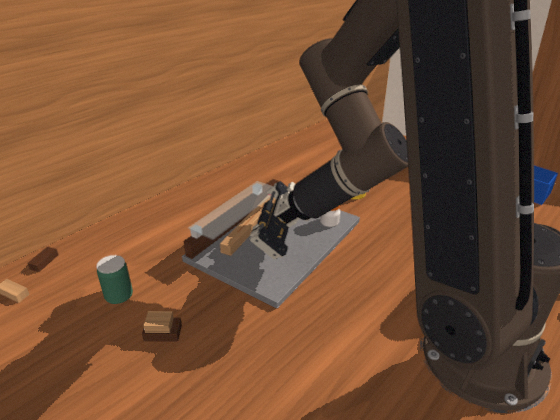

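```bash
python3 -m inch '[0.0042,-0.0016,0.0024,0,0,0,0, 0.0042,-0.0016,0.0024,0,0,0,0, 0.0042,-0.0016,0.0024,0,0,0,0, 0.0035,-0.0018,0.0031,0,0,0,0]'; python3 st.py;
```

```text
clock: 16.42
tool_pos: [0.4784, 0.0092, 0.1584]
orientation: [-15.0, 43.9, 18.9]
force: [-0.6, 0.2, -0.4]
opening: 0.0006
tip [58.6 50.1] h 17.0 lean 46.1 leandir 10.9 ydir 111.4 yz -0.186 F [-0.6  0.2 -0.4] j [ -8.7  17.7 -31.2 -94.3 -19.5  39.4] 16.425
```

```bash
python3 -m inch '[0.0035,-0.0008,0.0005,0,0,0,0, 0.0030,-0.0008,0.0008,0,0,0,0, 0,0,0,0,0,0,0]'; python3 st.py; python3 - <<'E'
from h import *
s=snap('top','t14');c=s['color'][130:290,165:365,::-1]
cv2.imwrite('pics/t14z.png',cv2.resize(c,None,fx=3.9,fy=3.7,interpolation=cv2.INTER_CUBIC))
E
```

```text
clock: 16.8
tool_pos: [0.485, 0.0102, 0.1548]
orientation: [-15.0, 43.9, 18.9]
force: [0.1, -0.4, 0.1]
opening: 0.0006
tip [65.3 50.1] h 13.4 lean 46.1 leandir 10.9 ydir 111.4 yz -0.186 F [ 0.1 -0.4  0.1] j [ -8.7  18.6 -30.6 -95.1 -19.6  40.3] 16.8
```

View pics/t14z.png

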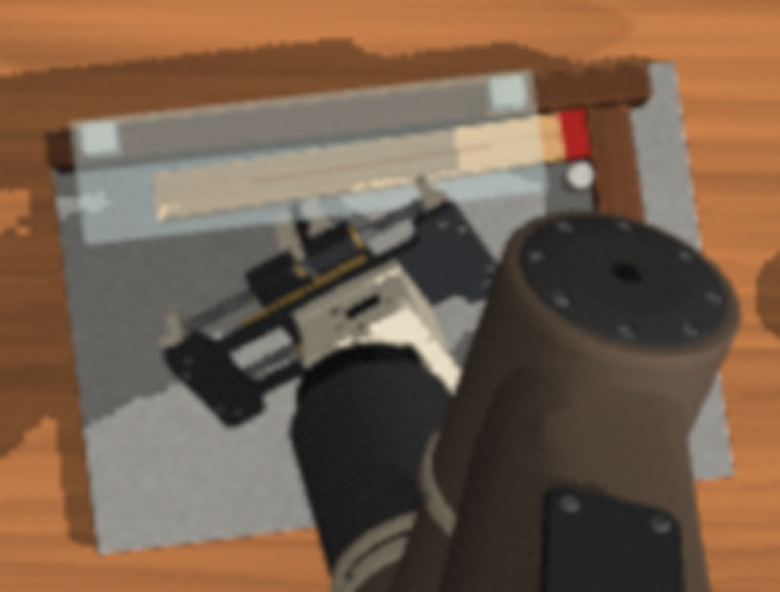

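```bash
python3 -m inch '[0.0020,-0.0010,0.0018,0,0,0,0, 0.0020,-0.0010,0.0018,0,0,0,0]'; python3 st.py; python3 - <<'E'
from clr import *
R,p,o=cur();t=p+R[:,0]*.178
print(clear(R,np.r_[wj(t),(t[2]-.018)*1e3]))
E
```

```text
clock: 17.1
tool_pos: [0.4906, 0.0109, 0.1548]
orientation: [-15.0, 43.9, 18.9]
force: [-0.9, 1.1, 1.0]
opening: 0.0002
tip [70.9 50. ] h 13.4 lean 46.1 leandir 10.9 ydir 111.4 yz -0.186 F [-0.9  1.1  1. ] j [ -8.2  18.8 -30.  -94.5 -19.2  39.2] 17.1
{'bg': np.float64(0.5378546353799689), 'fg': np.float64(11.047282461565953), 'bb': np.float64(14.073383491768551), 'fb': np.float64(2.8704213648980126), 'stop': np.float64(76.72370700805388), 'post': np.float64(60.33856758675191), 'jar': np.float64(63.16525930500555)}
```

```bash
python3 - <<'E'
from h import *
s=snap('wrist','w15');s=snap('top','t15');c=s['color'][140:215,195:315,::-1]
cv2.imwrite('pics/t15z.png',cv2.resize(c,None,fx=6.5,fy=6.5,interpolation=cv2.INTER_CUBIC))
E
```

```text
(no output)
```

View pics/t15z.png

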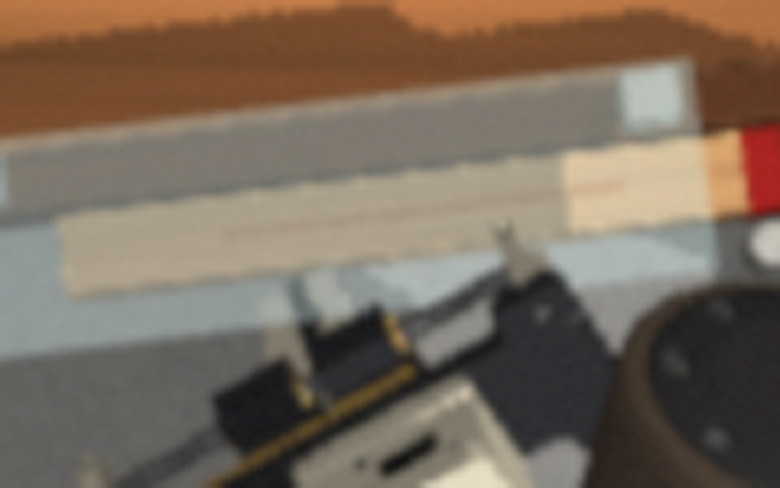

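View pics/w15.png

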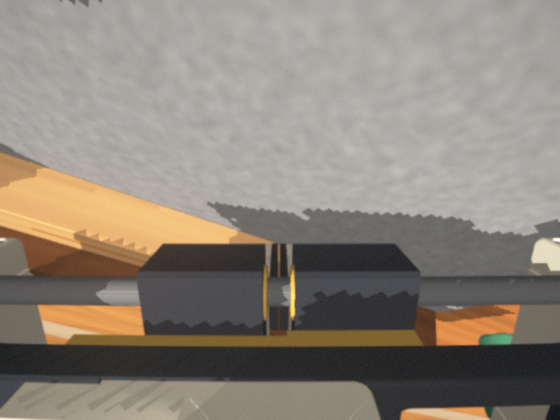

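```bash
python3 -m inch '[0.0014,-0.0007,0.0012,0,0,0,0]'; python3 st.py; python3 -m inch '[0.0014,-0.0007,0.0012,0,0,0,0]'; python3 st.py
```

```text
clock: 17.32
tool_pos: [0.4923, 0.0112, 0.1547]
orientation: [-15.0, 43.9, 18.9]
force: [-10.2, -2.2, 6.7]
opening: 0.0006
tip [72.5 50.1] h 13.2 lean 46.1 leandir 10.9 ydir 111.4 yz -0.186 F [-10.2  -2.2   6.7] j [ -8.   18.9 -29.8 -94.3 -19.   38.8] 17.325
clock: 17.45
tool_pos: [0.4928, 0.0113, 0.1544]
orientation: [-15.0, 44.0, 18.9]
force: [-17.5, -4.4, 13.6]
opening: 0.0004
tip [72.8 50.2] h 12.7 lean 46.0 leandir 10.9 ydir 111.5 yz -0.186 F [-17.5  -4.4  13.6] j [ -7.8  19.  -29.7 -94.  -18.9  38.4] 17.45
```

```bash
python3 -m inch '[-0.0035,0.0018,-0.0031,0,0,0,0, -0.0105,0.005,-0.009,0,0,0,0, -0.0105,0.005,-0.009,0,0,0,0, 0,0,0,0,0,0,0]'; python3 st.py; python3 - <<'E'
from h import *
s=snap('top','t16');c=s['color'][140:215,195:325,::-1]
cv2.imwrite('pics/t16z.png',cv2.resize(c,None,fx=6.1,fy=6.1,interpolation=cv2.INTER_CUBIC))
E
```

```text
clock: 17.95
tool_pos: [0.4585, 0.0059, 0.155]
orientation: [-15.0, 44.0, 18.9]
force: [1.0, 1.1, 0.7]
opening: 0.0002
tip [38.2 49.5] h 13.4 lean 46.0 leandir 10.9 ydir 111.4 yz -0.187 F [1.  1.1 0.7] j [-11.2  17.2 -33.5 -96.8 -21.3  44.3] 17.95
```

View pics/t16z.png

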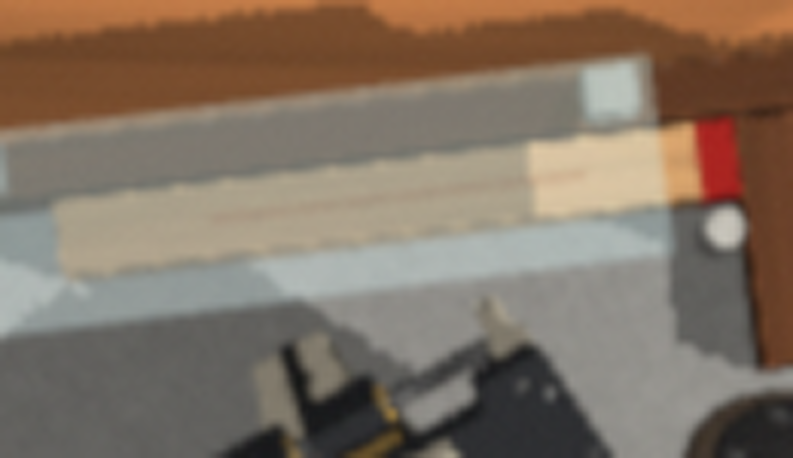

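```bash
python3 - <<'E'
from h import *
s=load('t16')
for n,(U,V) in dict(hF=(735,118),hN=(742,197),tF=(57,200),tN=(65,277),nmid=(400,241),post=(724,228)).items():
    z=.058 if n=='post' else .046
    print(n,wj(atz(s,195+U/6.1,140+V/6.1,z)).round(1))
E
```

```text
hF [ 109.7 -136.6]
hN [  78.1 -135.2]
tF [109.3 133. ]
tN [ 78.7 133.4]
nmid [77.   1.4]
post [  65.4 -124.9]
```

```bash
python3 - <<'E'
from clr import *
R,p,o=cur()
for x,y in((38,0),(45,-40),(70,-40),(45,-55),(70,-55)):
    print(x,y,{k:round(float(v),1) for k,v in clear(R,np.array([x,y,13.4])).items()}, ik(R,np.r_[jw(x,y),.0314]-.178*R[:,0],o['joint_pos'])[1])
d=np.array([*(jw(55,-45)-jw(38.2,49.5)),0]);print(R.T@d, R.T@jar([.01,0,0]))
E
```

```text
38 0 {'bg': 25.3, 'fg': 34.0, 'bb': 14.0, 'fb': 2.9, 'stop': 34.2, 'post': 51.1, 'jar': 23.8} 2.947824565510567e-21
45 -40 {'bg': 24.4, 'fg': 29.1, 'bb': 14.0, 'fb': 2.9, 'stop': 21.9, 'post': 44.2, 'jar': 13.0} 2.695934792247006e-30
70 -40 {'bg': 7.0, 'fg': 11.6, 'bb': 14.0, 'fb': 2.9, 'stop': 20.3, 'post': 26.5, 'jar': 27.8} 3.2362524479982164e-29
45 -55 {'bg': 26.3, 'fg': 29.1, 'bb': 14.0, 'fb': 2.9, 'stop': 21.7, 'post': 40.8, 'jar': 7.3} 1.6885852257394774e-29
70 -55 {'bg': 8.8, 'fg': 11.6, 'bb': 14.0, 'fb': 2.9, 'stop': 17.2, 'post': 28.5, 'jar': 22.0} 6.909647730340531e-29
[-0.00096022 -0.09244112 -0.02581101] [ 0.00707191 -0.00359131  0.0060902 ]
```

```bash
python3 - <<'E'
from clr import *
R,p,o=cur();d=np.array([*(jw(55,-8)-wj.__call__ and jw(55,-8)-jw(*wj(p+R[:,0]*.178))),0]);print(R.T@d)
E
python3 -m inch '[0.002,-0.014,-0.0025,0,0,0,0, 0.002,-0.014,-0.0025,0,0,0,0, 0.002,-0.014,-0.0025,0,0,0,0, 0.001,-0.010,-0.002,0,0,0,0, 0,0,0,0,0,0,0]'; python3 st.py
```

```text
clock: 18.62
tool_pos: [0.488, -0.0451, 0.1535]
orientation: [-15.1, 43.9, 18.8]
force: [-0.2, -0.6, -1.4]
opening: 0.0004
tip [60.6 -5.2] h 12.1 lean 46.1 leandir 10.8 ydir 111.4 yz -0.188 F [-0.2 -0.6 -1.4] j [-14.1  19.4 -29.1 -89.1 -23.1  38.3] 18.625Traceback (most recent call last):
  File "<stdin>", line 2, in <module>
TypeError: unsupported operand type(s) for -: 'float' and 'method-wrapper'
```

```bash
python3 -m inch '[0.0042,-0.0024,0.0045,0,0,0,0, 0.003,-0.0015,0.0026,0,0,0,0, 0.0014,-0.0007,0.0012,0,0,0,0]'; python3 st.py
```

```text
clock: 19.0
tool_pos: [0.5001, -0.043, 0.1538]
orientation: [-15.1, 44.0, 18.8]
force: [-13.0, -4.9, 10.6]
opening: 0.0003
tip [72.7 -4.8] h 12.3 lean 46.0 leandir 10.8 ydir 111.4 yz -0.188 F [-13.   -4.9  10.6] j [-12.8  19.9 -27.8 -88.  -22.2  36. ] 19.0
```

```bash
python3 -m inch '[0.0007,-0.0004,0.0006,0,0,0,0, -0.0035,0.0018,-0.0031,0,0,0,0, -0.012,0.006,-0.0105,0,0,0,0, -0.020,0.010,-0.017,0,0,0,0, -0.03,0,0,0,0,0,0, -0.04,0,0,0,0,0,0, -0.04,0,0,0,0,0,0, -0.04,0,0,0,0,0,0, 0,0,0,0,0,0,0]'; python3 st.py; python3 - <<'E'
from h import *
s=snap('side','s17');s=snap('top','t17');c=s['color'][135:210,195:325,::-1]
cv2.imwrite('pics/t17z.png',cv2.resize(c,None,fx=6.1,fy=6.1,interpolation=cv2.INTER_CUBIC))
c=load('s17')['color'][170:270,180:320,::-1]
cv2.imwrite('pics/s17z.png',cv2.resize(c,None,fx=5.5,fy=5.5,interpolation=cv2.INTER_CUBIC))
E
```

```text
clock: 20.12
tool_pos: [0.3433, -0.085, 0.2605]
orientation: [-14.9, 44.0, 19.0]
force: [1.1, 1.7, -0.3]
opening: 0.0006
tip [-88.5 -24.1] h 118.9 lean 46.0 leandir 11.0 ydir 111.5 yz -0.185 F [ 1.1  1.7 -0.3] j [ -7.9  -6.2 -40.9 -57.8 -22.6   0. ] 20.125
```

View pics/t17z.png

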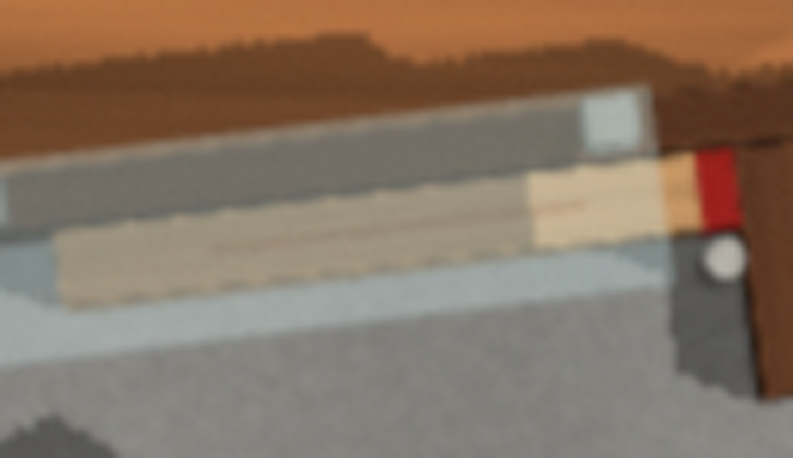

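View pics/s17z.png

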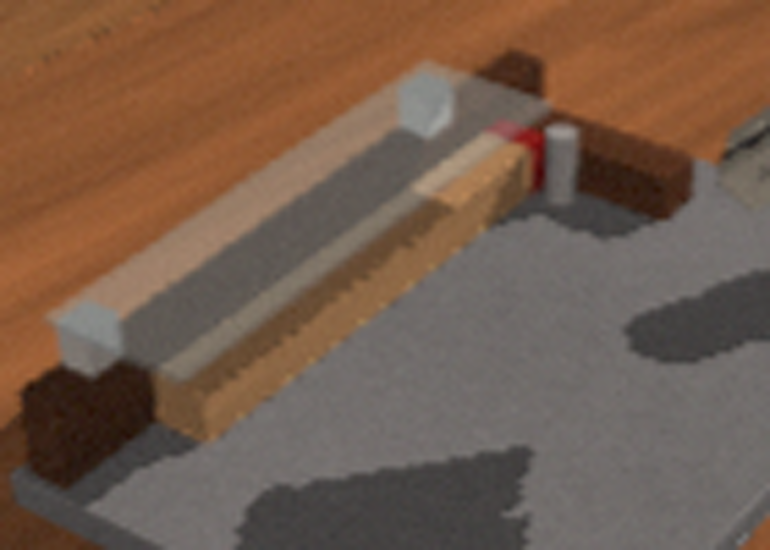

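```bash
python3 - <<'E'
from h import *
s=load('t17');c=s['color'][150:190,295:335,::-1]
cv2.imwrite('pics/t17h.png',cv2.resize(c,None,fx=14,fy=14,interpolation=cv2.INTER_NEAREST))
for n,(u,v) in dict(stopnear=(195+760/6.1,135+396/6.1),).items(): print(n,wj(atz(s,u,v,.044)))
# expected pixel of stop face at top (z=.044) and of heel top edge at y=-135
for x in(110,95,80,50,12):
    w=jw(x,-135);print(x,'stop',np.round(proj(s,[*w,.044]),1),'heel',np.round(proj(s,[*w,.046]),1))
w=jw(80,135);print('toeN exp',proj(s,[*w,.046]),'tF',proj(s,[*jw(110,135),.046]))
E
```

```text
stopnear [  10.94658369 -133.83608381]
110 stop [314.7 159.4] heel [314.8 159.3]
95 stop [315.5 165.5] heel [315.6 165.4]
80 stop [316.3 171.6] heel [316.4 171.5]
50 stop [317.9 183.9] heel [318.1 183.8]
12 stop [320.  199.4] heel [320.1 199.4]
toeN exp (np.float64(204.94276335987598), np.float64(184.96757553846138)) tF (np.float64(203.4906250502899), np.float64(172.5966418573671))
```

View pics/t17h.png

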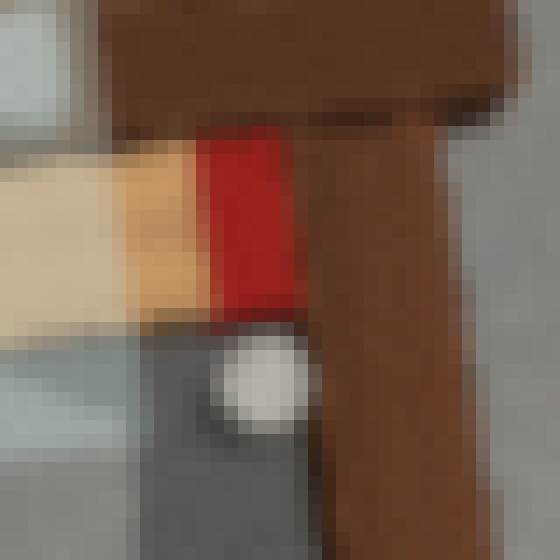

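```bash
python3 -m inch '[-0.02,0,0.03,0,0,0,0, 0,0,0,0,0,0,0]'; python3 - <<'E'
from h import *
s=snap('top','t18');snap('side','s18')
for n in('t18',): pass
a=load('side0')['color'].astype(int);b=load('s18')['color'].astype(int);t0=load('top0')['color'].astype(int);t=s['color'].astype(int)
for n,(A,B,box) in dict(tin=(t0,t,(70,130,130,180)),off=(t0,t,(85,120,208,245)),tub=(t0,t,(388,425,200,238)),jar_side=(a,b,(318,345,195,230))).items():
    x0,x1,y0,y1=box;print(n,np.abs(A[y0:y1,x0:x1]-B[y0:y1,x0:x1]).mean())
E
```

```text
clock: 20.48
tool_pos: [0.3393, -0.0848, 0.2665]
orientation: [-14.7, 46.0, 18.8]
force: [0.3, 0.9, -0.7]
opening: 0.0006
tin 19.313444444444446
off 10.160875160875161
tub 1.8665244191559982
jar_side 27.199294532627867
```

View pics/s18.png

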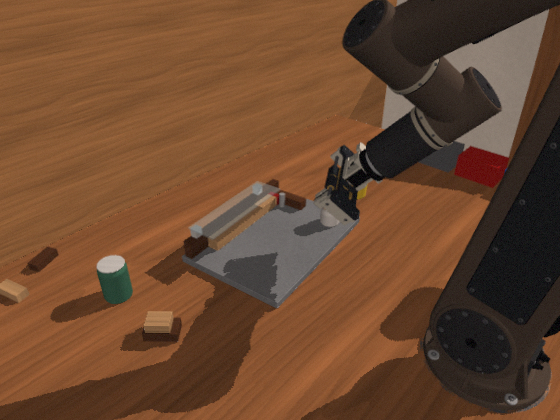

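View pics/t18.png

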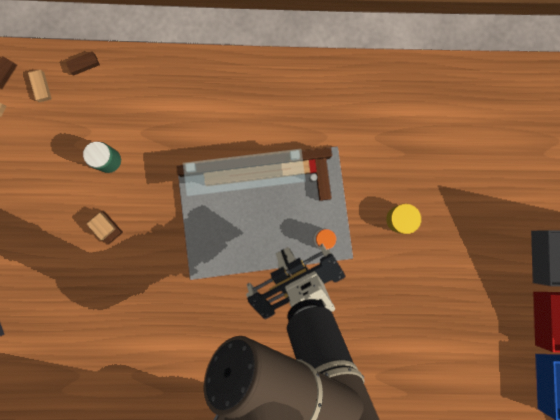

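```bash
python3 - <<'E'
from clr import *
R,p,o=cur();t=p+R[:,0]*.178;tj=np.r_[wj(t),(t[2]-.018)*1e3];print(tj,clear(R,tj)['jar'])
print('up',R.T@np.array([0,0,.03]))
E
python3 -m inch '[-0.02,0.01,0.025,0,0,0,0, -0.02,0.01,0.025,0,0,0,0, 0,0,0,0,0,0,0]'; python3 - <<'E'
from clr import *
R,p,o=cur();t=p+R[:,0]*.178;tj=np.r_[wj(t),(t[2]-.018)*1e3];print(tj,clear(R,tj)['jar'],o['force'],o['qvel'].round(2))
E
```

```text
[-96.67685681 -25.2818465  119.96906678] 94.00941137749271
up [-0.02157409 -0.00528548  0.02016488]
clock: 20.95
tool_pos: [0.3295, -0.0964, 0.2818]
orientation: [-15.0, 48.2, 17.8]
force: [-0.3, 0.8, -0.4]
opening: 0.0004
[-112.52707759  -37.90327009  131.18280793] 113.04526587714673 [-0.26321054  0.83324683 -0.40536604] [-2.51  2.73  2.05 -6.49 -1.67  9.36]
```

```bash
python3 -m inch '[0,0,0,0,0,0,0, 0,0,0,0,0,0,0, 0,0,0,0,0,0,0]'; python3 - <<'E'
from clr import *
R,p,o=cur();t=p+R[:,0]*.178;tj=np.r_[wj(t),(t[2]-.018)*1e3];print(tj,clear(R,tj)['jar'],o['force'],o['qvel'].round(2))
s=snap('top','t19');print(np.abs(s['color'][140:215,195:330].astype(int)-load('t17')['color'][140:215,195:330]).mean())
print(ctrl.close_job())
E
```

```text
clock: 21.32
tool_pos: [0.3298, -0.0969, 0.2801]
orientation: [-15.1, 48.4, 17.7]
force: [-0.0, 0.1, 0.5]
opening: 0.0006
[-112.71421224  -38.72128174  129.10294925] 111.4641148020181 [-0.04668053  0.06664618  0.50073593] [-0.93  0.6   0.59 -1.38 -0.33  1.77]
2.5410699588477366
the job is handed in; nothing more can be done
None
```

The batten lies flat and free, flush along the fence with its red heel up to the end stop. I handed the job in at 21.4 s of the 67 s.

**How it went:** I gripped the batten near its toe and slid the heel in behind the post and up to the stop. It stood at about 27° with the toe well out, and I let go there. I then swung it about the post with closed fingers. The first part was with the tool upright, and the rest was with the tool leaning about 46° under the guard. I pressed it gently at two places along its length and backed off.

**Last checks:**
- **Flush to the fence:** both presses met resistance with the tip at the same distance (72.7 mm, jig x) at jig y = +50 and −5 mm, at about 23 N and 17 N. The top picture puts its near edge at the same distance from the fence at heel and toe.
- **Heel at the stop:** I could see no gap in the pictures, where a pixel is about 2.4 mm. The toe end measured 133 mm against 135 mm expected, which is within calibration error.
- **Robot clear:** the arm was about 11 cm from the glue jar by calculation, with no outside force on the tool.

**What went less well:**
- **Stop contact:** it came in at about 47 N at the wrist, firmer than I intended but below the 120 N limit.
- **First lean attempt:** it ran into a wrist joint limit and the tip rode up to the top of the batten, so I backed out and used another arm posture.
- **Guard clearance:** in the first press my model had the gripper body about 0.5 mm from the guard just before the final push. I can't rule out that it lightly touched the guard there.
- **Bystanders:** by eye in the last pictures the jar, tin, tub and offcuts stand where they started. My pixel comparison confirmed only the tub; moving shadows and the arm spoiled it for the other three.

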